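# Load the slide reader and put the reagent lane in order

### The arm

A 6-joint arm with a two-finger parallel gripper is mounted at the origin on the work surface. World frame = base frame: x ahead of the robot, y to its left, z up, the work surface at z = 0. Lengths are in mm, angles in rad, forces in N, time in s.
With the tool pointing down it reaches from about 300 to 775 mm from the base axis. Payload 14.6 kg.
Tool frame: the origin (TCP) lies at the very end of the fingers, on their centre line; the grasp point (between the pads) lies 19 mm behind it; z points along the fingers, y is the line along which they close (so a half turn about z gives the same grasp; the last joint's range is limited). The gripper opens to 94 mm and grips with 3 to 60 N. Pads are 16 mm wide; open, the fingers measure 119 mm over their backs; the gripper's body (75 mm by 177 mm) begins 78 mm behind the grasp point.
Start: joints at [1.087, 0.3, 1.521, -0, 1.321, -0.067], TCP at [222.656, 502.905, 205.446] pointing down, gripper open.
Joint ranges: [-3.03, 3.03], [-0.79, 2.21], [0.23, 2.52], [-1.04, 4.18], [0, 3.07], [-2.55, 2.55]. Speed limits (rad/s): [2.22, 2.22, 2.57, 3.14, 3.14, 3.14].

### API

Orientations are given as [roll, pitch, yaw] about the fixed x, y, z axes, in that order (R = Rz(yaw) Ry(pitch) Rx(roll)).
In Python, from cell import manip gives the robot as it stands.
- The arm moves only by the tool servo_tool, never from a script. Its argument "rows" is a list of rows, each a list of 7 numbers: the turn, a rotation vector about the world's x, y, z in degrees, then the shift along the world's x, y, z in mm, then the closure, from 0 (fully open) to 1 (shut). In form: [[rx, ry, rz, dx, dy, dz, fingers], ...]. A call has 1 to 20 rows; each row shifts and turns the commanded pose from where the row before left it; what a row does not reach is not made up. A row lasts 1/8 s, in which the tool goes at most 62.5 mm and 10.7 degrees, less where a joint would pass 70% of its speed; a pose out of reach is approached as far as the arm can. A call with a gripper value outside its range is refused whole. The fingers move at their own pace and stop on an object; "grip_force" is the grip in N (left out, the last holds). Time passes only in rows, so rows that do not move let the fingers close. It gives the time, the measured TCP pose, the force, the opening and the grip force at its end, in the units of the state.
- manip.read_state(): the state, without advancing time (a new reading comes with each control period).
- manip.camera(name): name is "side" or "top" or "wrist"; returns the picture (420x560x3 uint8, red, green, blue); there is no depth.
- manip.camera_info(name): a dict with "fx", "fy", "cx", "cy" (pixels), "position" and "rotation" of the camera in the world; the wrist camera has in their place "T_tool_cam" (4x4, takes a point from camera to tool coordinates, whose origin is the TCP and whose axes are the flange's). Camera axes: x right, y down, z forward; pixel columns grow to the right and rows downward; lengths in mm; the calibration is good to about 2 mm. A picture is of the moment at which its call begins: read the wrist's pose just before it. camera_info takes no time and is no camera call.
- manip.sign_off(): hands the job in; it is judged then, once.
The state is a dict: "clock": time; "joints": joint angles; "qd": joint speeds; "effort": joint torques, N m; "eef_pos": TCP position; "eef_rot": TCP orientation; "wrist_force": force on the tool from outside, world axes, zero at the start; "moment": the same for the moment, N m; "finger_gap": finger opening in mm; "finger_force": force on a finger pad.
Only numpy, scipy, OpenCV 4.12 (cv2) and the standard library are available. Lean on these libraries where they do the work, as an engineer would, in place of code of your own. Each camera call takes 0.05 s, during which the arm holds its last target. There are 200 camera calls.

### The job

Get the slide reader ready for a run: first push its toggle over to LOAD (leaning away from you), then slide every slide paddle nose first, fully home, into a reader slot of its own and stand the tipped reagent bottles upright in the lane, so that all four stand in it. Only then push the toggle back to RUN; do not handle a paddle in the reader while it is at RUN, and do not bump the pipette-tip box or the timer.

Things in the scene. Friction and masses are not known exactly. Their poses are not given: they have to be found in the camera images.
- paddle0: flat aluminium slide paddle, 125 mm long (x), 56 wide (y), 6 thick, 100 g, three glass slides on it. Origin under the plate's middle, z up. The nose (+x end, last 15 mm 44 wide) goes in first. Upright black fin to hold it by: centred at x = -45.5 mm, 26 mm long (x), 10 thick (y), from 6 to 42 mm above the underside. Starts flat on the bench, nose away from the robot; 2 or 3 are present
- paddle1: flat aluminium slide paddle, 125 mm long (x), 56 wide (y), 6 thick, 100 g, three glass slides on it. Origin under the plate's middle, z up. The nose (+x end, last 15 mm 44 wide) goes in first. Upright black fin to hold it by: centred at x = -45.5 mm, 26 mm long (x), 10 thick (y), from 6 to 42 mm above the underside. Starts flat on the bench, nose away from the robot; 2 or 3 are present
- paddle2: flat aluminium slide paddle, 125 mm long (x), 56 wide (y), 6 thick, 100 g, three glass slides on it. Origin under the plate's middle, z up. The nose (+x end, last 15 mm 44 wide) goes in first. Upright black fin to hold it by: centred at x = -45.5 mm, 26 mm long (x), 10 thick (y), from 6 to 42 mm above the underside. Starts flat on the bench, nose away from the robot; 2 or 3 are present
- reader: cream slide reader fixed to the bench, 130 mm deep (x), 290 mm wide (y), 85 mm high, origin under its centre, its front (-x side, facing the robot, at x = -0.065) has three level slots side by side, 90 mm apart; a smoked window 62 mm wide on top of each, and a grey sill between black cheeks at its mouth, show from above where it is. Slots start empty
- slot0 (a point): right-hand slot of the reader (seen from the robot): middle of the slot floor's front edge, 55 mm above the bench; x points into the slot, z up. Slot 62 mm wide, 10 high, 85 deep to a solid stop, the first 25 open on top: a paddle fully home has its origin 22.5 mm past this point, and its last 40 mm with the fin outside. Any paddle may go in any slot
- slot1 (a point): middle slot of the reader (seen from the robot): middle of the slot floor's front edge, 55 mm above the bench; x points into the slot, z up. Slot 62 mm wide, 10 high, 85 deep to a solid stop, the first 25 open on top: a paddle fully home has its origin 22.5 mm past this point, and its last 40 mm with the fin outside. Any paddle may go in any slot
- slot2 (a point): left-hand slot of the reader (seen from the robot): middle of the slot floor's front edge, 55 mm above the bench; x points into the slot, z up. Slot 62 mm wide, 10 high, 85 deep to a solid stop, the first 25 open on top: a paddle fully home has its origin 22.5 mm past this point, and its last 40 mm with the fin outside. Any paddle may go in any slot
- lane: grey reagent lane (shallow tray) fixed to the bench, 412 mm long (x, away from the robot) and 182 mm across (y), origin under its centre; floor 4 mm above the bench, rim 12 mm high. Inside 400 x 170 mm. Four bottles in a row, about 94 mm apart
- bottle0: white square reagent bottle with a blue round cap, 46 x 46 mm, 120 mm tall, 180 g. Origin at its middle (60 mm above its base), z from base to cap; the square body is the lowest 88 mm, cap 32 mm wide. One bottle stands and three lie on their sides across the lane, caps either way
- bottle1: white square reagent bottle with a blue round cap, 46 x 46 mm, 120 mm tall, 180 g. Origin at its middle (60 mm above its base), z from base to cap; the square body is the lowest 88 mm, cap 32 mm wide. One bottle stands and three lie on their sides across the lane, caps either way
- bottle2: white square reagent bottle with a blue round cap, 46 x 46 mm, 120 mm tall, 180 g. Origin at its middle (60 mm above its base), z from base to cap; the square body is the lowest 88 mm, cap 32 mm wide. One bottle stands and three lie on their sides across the lane, caps either way
- bottle3: white square reagent bottle with a blue round cap, 46 x 46 mm, 120 mm tall, 180 g. Origin at its middle (60 mm above its base), z from base to cap; the square body is the lowest 88 mm, cap 32 mm wide. One bottle stands and three lie on their sides across the lane, caps either way
- toggle (a joint): big toggle of the reader, hinged on a level axis: 0 = RUN, leaning 0.7 rad towards the robot; 1.4 = LOAD, leaning 0.7 rad away from it. It is weighted: pushed past the middle (0.7) it drops over to the end by itself and stays. Moves with under 2 N
- toggle_tip (a point): centre of the toggle's black cross-bar (24 mm thick, 50 mm wide), 88 mm from the hinge; below it a flat steel blade 34 mm wide, 12 mm thick
- toggle_hinge (a point): middle of the toggle's hinge axis, 45 mm above the bench, on a grey block 100 x 75 x 30 mm with two small cheeks up to 57 mm; its x axis is the direction in which the toggle swings from RUN to LOAD, its y axis the hinge axis
- tip_box: bystander, not to be bumped: clear-topped blue pipette-tip box, 90 x 65 x 50 mm, origin under its centre
- timer: bystander, not to be bumped: white bench timer, 60 x 45 x 28 mm, origin under its centre

How it is judged:
By the outcome, as a careful person would: the job done as asked, in the order asked, and still so for the second after the job is handed in, with the robot touching nothing.
Of paddle0, paddle1, paddle2 only 2 to 3 are there at a start; the rules pass over those that are not, and their reading is None.
At some moment in a run one of paddle0, paddle1, paddle2 may be knocked a few centimetres aside while the robot is not near it.
Once in a run the grip may slacken for a moment while it holds something.
It also fails if it takes over 208 s, if anything falls off the work surface, if the arm or the gripper's body presses on something with over 40 N, if the wrist force passes 120 N, or if a joint passes its speed limit or range.

## Working session

There is one attempt and no reset: what is moved stays moved. The work goes in short steps, Python scripts to look and compute and a tool call to move; the robot and the scene stay as the last step left them, time stands still between calls to the robot, and variables do not carry over. Pictures are saved under pics/ and viewed, at most 14 in all, crops included, and the job is handed in when it is done.

Besides the shell and the picture viewer there is one more tool, called as name(argument=value, ...), one argument or row to a line, values as JSON. servo_tool: Moves the arm, as the interface text tells. Its arguments: {"type":"object","properties":{"rows":{"type":"array","items":{"type":"array","items":{"type":"number"}}},"grip_force":{"type":"number"}},"required":["rows"]}

```bash
ls; mkdir -p pics; python3 - <<'E'
from cell import manip
import cv2, numpy as np
print(manip.read_state())
for n in ("top","side","wrist"):
    i=manip.camera_info(n); print(n,{k:np.round(np.array(v),4).tolist() for k,v in i.items()})
    im=manip.camera(n); cv2.imwrite(f"pics/{n}0.png",im[:,:,::-1])
E
```

```text
pics
{'clock': 0.0, 'joints': array([ 1.08741143e+00,  3.00458519e-01,  1.52158700e+00, -8.46257067e-06,
        1.32067701e+00, -6.66263143e-02]), 'qd': array([-5.88275199e-04, -2.21729549e-04, -9.62471803e-05,  1.16036474e-03,
        3.86524047e-04, -1.35032844e-04]), 'effort': array([ 6.63431565e-04, -5.31815815e+01, -3.52724719e+01,  7.09097763e-02,
        2.45465885e-02, -1.37201005e-04]), 'eef_pos': array([222.53635451, 502.68508972, 204.89072078]), 'eef_rot': array([-3.14046473e+00, -6.70454531e-05,  2.72483614e+00]), 'wrist_force': array([-0.63687501,  0.04422937,  0.70059831]), 'moment': array([-0.03675304, -0.08689814, -0.02153323]), 'finger_force': 0.0, 'finger_gap': 94.10767968472562}
top {'fx': 391.408, 'fy': 391.408, 'cx': 281.1444, 'cy': 215.3813, 'position': [467.554, -19.2456, 1130.2845], 'rotation': [-3.0996, 0.0153, -1.5684]}
side {'fx': 508.6569, 'fy': 508.6569, 'cx': 279.4392, 'cy': 209.9584, 'position': [-9.2149, -615.1814, 856.8762], 'rotation': [-2.3094, 0.0125, -0.7344]}
wrist {'fx': 367.3059, 'fy': 367.3059, 'cx': 283.7221, 'cy': 214.8402, 'T_tool_cam': [[-0.0001, -0.973, -0.2306, 66.818], [1.0, 0.0003, -0.0015, -1.0057], [0.0015, -0.2306, 0.973, -178.8669], [0.0, 0.0, 0.0, 1.0]]}
```

View pics/top0.png

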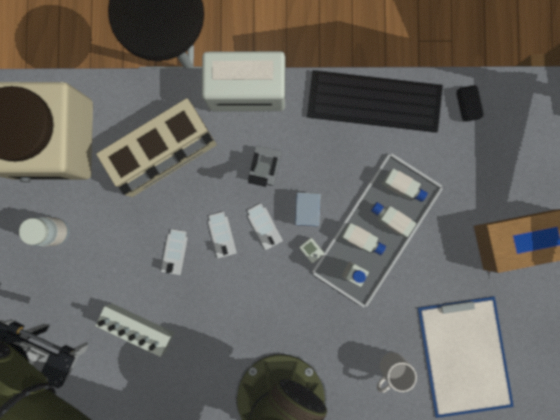

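View pics/side0.png

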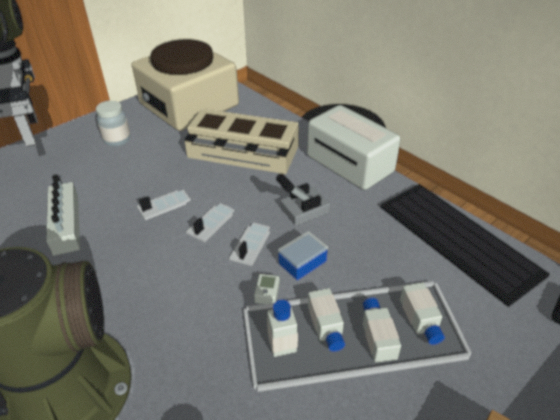

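The top view shows the reader (~155,145), toggle (263,167), three paddles (174,250), (221,234), (265,226), tip box (309,208), timer (312,250) and lane (380,230), with bottles at (404,183), (400,222), (362,239) and a standing one at (358,275). The side view agrees.

```bash
cat > h.py <<'E'
from cell import manip
import cv2, numpy as np
from scipy.spatial.transform import Rotation as R
def T_cam(n):
    i=manip.camera_info(n)
    if n=="wrist":
        s=manip.read_state(); T=np.eye(4); T[:3,:3]=R.from_euler('xyz',s['eef_rot']).as_matrix(); T[:3,3]=s['eef_pos']
        return i,T@np.array(i["T_tool_cam"])
    T=np.eye(4); r=np.array(i["rotation"]); T[:3,:3]=r if r.shape==(3,3) else R.from_euler('xyz',r).as_matrix(); T[:3,3]=i["position"]
    return i,T
def cast(c,uv,z):
    i,T=c; uv=np.atleast_2d(np.float64(uv))
    d=np.c_[(uv[:,0]-i["cx"])/i["fx"],(uv[:,1]-i["cy"])/i["fy"],np.ones(len(uv))]@T[:3,:3].T
    return T[:3,3]+d*((z-T[2,3])/d[:,2])[:,None]
def proj(c,P):
    i,T=c; q=(np.atleast_2d(P)-T[:3,3])@T[:3,:3]
    return np.c_[q[:,0]/q[:,2]*i["fx"]+i["cx"],q[:,1]/q[:,2]*i["fy"]+i["cy"]]
def rot_err():
    s=manip.read_state(); return s
E
python3 - <<'E'
from h import *
c=T_cam("top"); im=cv2.imread("pics/top0.png")
b=im[90:320,90:450]; cv2.imwrite("pics/topc.png",cv2.resize(b,None,fx=2.2,fy=2.2,interpolation=cv2.INTER_CUBIC))
P=lambda u,z:np.round(cast(c,u,z)[:,:2]).astype(int).tolist()
print("paddles",P([[174,250],[221,234],[265,226]],6),"fins",P([[170,267],[224,250],[268,241]],42))
print("lane corners",P([[389,155],[440,187],[366,305],[315,272]],12))
print("toggle",P([[258,181],[264,165]],100), "box",P([309,208],50),"timer",P([312,250],28))
print("reader",P([[191,100],[214,137],[134,193],[97,155]],85))
hsv=cv2.cvtColor(im,cv2.COLOR_BGR2HSV)
m=cv2.inRange(hsv,(105,120,60),(130,255,255)); n,l,s,ce=cv2.connectedComponentsWithStats(m)
for k in range(1,n):
    if s[k,4]>15: print(s[k],ce[k].round(1),P(ce[k],23))
E
```

```text
paddles [[415, 306], [461, 171], [484, 44]] fins [[369, 306], [417, 156], [442, 34]]
lane corners [[688, -311], [596, -455], [262, -242], [354, -99]]
toggle [[602, 58], [644, 42]] box [[533, -80]] timer [[417, -89]]
reader [[825, 243], [723, 179], [571, 394], [674, 496]]
[417 190  10  11  72] [421.7 195.2] [[572, -399]]
[372 203  11  11  76] [377. 208.] [[535, -273]]
[514 228  46  25 765] [536.8 239.8] [[447, -717]]
[375 243  10  11  69] [380.1 248.5] [[421, -281]]
[353 271  12  11 103] [358.8 276.2] [[344, -220]]
[473 297  22   7  37] [485.3 299. ] [[282, -571]]
[419 306  18  37  61] [423.4 318.2] [[228, -399]]
[426 351   4  23  23] [427.6 362. ] [[108, -409]]
[430 375  10  42  53] [433.6 398.1] [[10, -424]]
```

View pics/topc.png

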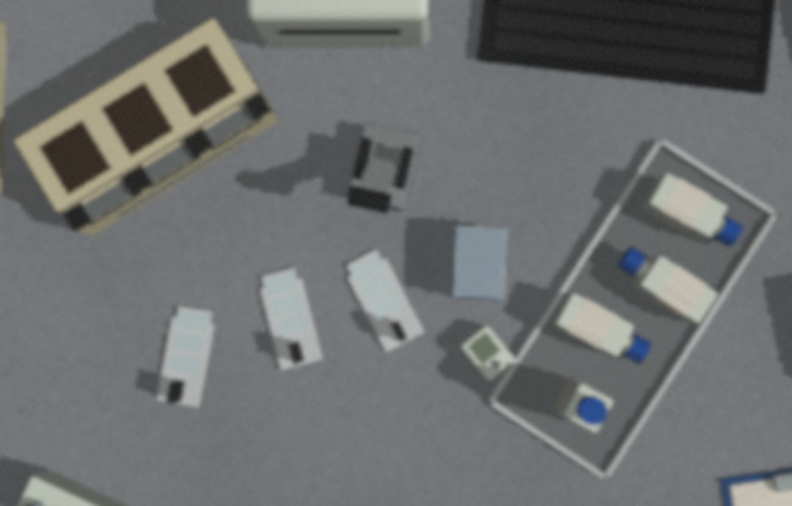

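Everything matches the sizes given. I'll do the toggle first: cross to a point in front of it with the fingers closed.

servo_tool(
  rows=[
    [0,0,1.7,23,-31,0,1],
    [0,0,1.7,23,-31,0,1],
    [0,0,1.7,23,-31,0,1],
    [0,0,1.7,23,-31,0,1],
    [0,0,1.7,23,-31,0,1],
    [0,0,1.7,23,-31,0,1],
    [0,0,1.7,23,-31,0,1],
    [0,0,1.7,23,-31,0,1],
    [0,0,1.7,23,-31,0,1],
    [0,0,1.7,23,-31,0,1],
    [0,0,1.7,23,-31,0,1],
    [0,0,1.7,23,-31,0,1],
    [0,0,1.7,23,-31,0,1],
    [0,0,1.7,23,-31,0,1],
    [0,0,0,0,0,0,1],
    [0,0,0,0,0,0,1],
  ],
  grip_force=20,
)

```text
clock: 2.15
eef_pos: [544.3, 69.2, 205.2]
eef_rot: [3.141, -0.001, 3.14]
wrist_force: [-0.5, -0.1, -0.7]
finger_gap: 0.2
finger_force: 0.0
```

```bash
python3 - <<'E'
from h import *
s=manip.read_state(); print(s['eef_pos'].round(1),np.degrees(s['eef_rot']).round(1),s['joints'].round(2))
c=T_cam("wrist"); im=manip.camera("wrist"); cv2.imwrite("pics/w1.png",im[:,:,::-1]); np.save("w1.npy",c[1])
print(proj(c,[[600,57,118],[656,47,45]]).round())
E
```

```text
[544.3  69.2 205.2] [180.   -0.  179.9] [ 0.06  0.3   1.52  0.    1.32 -1.51]
[[270. 290.]
 [263. 310.]]
```

View pics/w1.png

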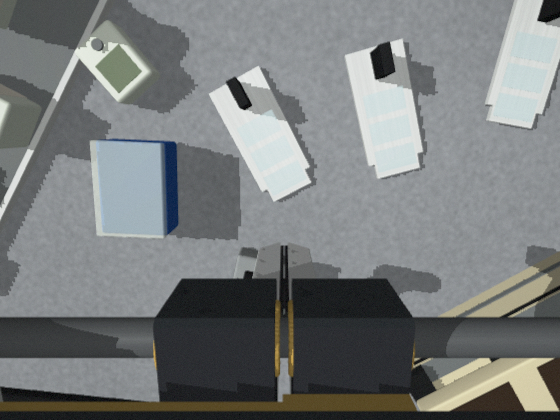

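The wrist picture shows three paddles (260,135), (388,110), (525,60), the tip box (130,190) and the timer (118,65), with the toggle hidden behind the fingers. Lowering and pushing to LOAD.

servo_tool(
  rows=[
    [0,0,0,0,0,-35,1],
    [0,0,0,0,0,-35,1],
    [0,0,0,0,0,-35,1],
    [0,0,0,0,0,0,1],
    [0,0,0,16,-3,0,1],
    [0,0,0,8,-1.5,0,1],
    [0,0,0,8,-1.5,0,1],
    [0,0,0,8,-1.5,0,1],
    [0,0,0,8,-1.5,0,1],
    [0,0,0,8,-1.5,0,1],
    [0,0,0,8,-1.5,0,1],
    [0,0,0,8,-1.5,0,1],
    [0,0,0,8,-1.5,0,1],
    [0,0,0,8,-1.5,0,1],
    [0,0,0,8,-1.5,0,1],
    [0,0,0,8,-1.5,0,1],
    [0,0,0,8,-1.5,0,1],
    [0,0,0,8,-1.5,0,1],
    [0,0,0,0,0,0,1],
  ],
)

```text
clock: 4.58
eef_pos: [665.0, 46.3, 100.2]
eef_rot: [-3.142, -0.0, 3.14]
wrist_force: [0.1, 0.3, -0.3]
finger_gap: 0.6
finger_force: 0.0
```

servo_tool(
  rows=[
    [0,0,0,-30,5,0,1],
    [0,0,0,-40,5,20,1],
    [0,0,0,-40,0,40,0.5],
    [0,0,0,-40,0,40,0.5],
    [0,0,0,-40,0,40,0.5],
    [0,0,0,-40,0,0,0.5],
    [0,0,0,-20,10,0,0.5],
    [0,0,0,0,0,0,0.5],
  ],
)

```text
clock: 5.58
eef_pos: [414.1, 66.7, 241.0]
eef_rot: [3.141, 0.001, 3.141]
wrist_force: [0.1, 0.3, 0.1]
finger_gap: 47.1
finger_force: 0.0
```

```bash
python3 - <<'E'
from h import *
s=manip.read_state(); print(s['eef_pos'].round(1),np.degrees(s['eef_rot']).round(1),s['finger_gap'])
a=manip.camera("top")[:,:,::-1]; cv2.imwrite("pics/top2.png",a)
c=T_cam("wrist"); im=manip.camera("wrist")[:,:,::-1]; cv2.imwrite("pics/w2.png",im); np.save("w2.npy",c[1])
t=cv2.resize(a[90:260,90:300],None,fx=2.4,fy=2.4,interpolation=cv2.INTER_CUBIC)
o=np.zeros((420,504+0,3),np.uint8); o[:t.shape[0],:t.shape[1]]=t
v=np.hstack([cv2.resize(t,(340,275)),np.zeros((275,0,3),np.uint8)]); 
out=np.zeros((420,800,3),np.uint8); out[:275,:340]=v; out[:345,340:]=cv2.resize(im,(460,345))
cv2.imwrite("pics/c2.png",out)
E
```

```text
[414.1  66.7 241. ] [1.8e+02 1.0e-01 1.8e+02] 47.0745088878653
```

View pics/c2.png

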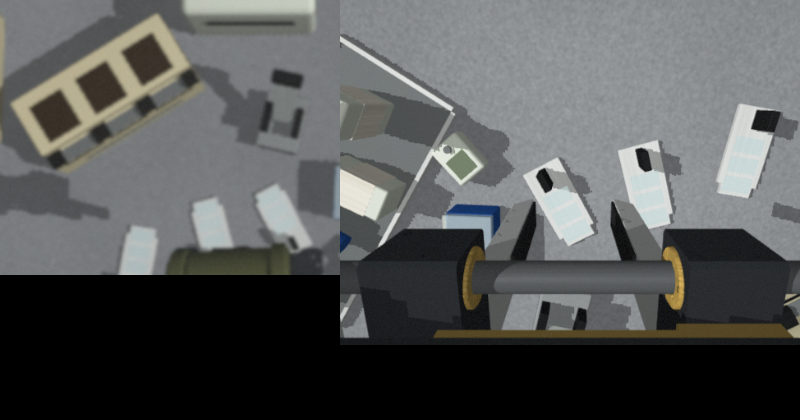

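The toggle now leans away (LOAD), with its bar at the far side, (287,78) in the left inset. Next I measure the paddles and turn the wrist camera onto the reader.

servo_tool(
  rows=[
    [0,0,-9.8,5.8,10,4,0.5],
    [0,0,-9.8,5.8,10,4,0.5],
    [0,0,-9.8,5.8,10,4,0.5],
    [0,0,-9.8,5.8,10,4,0.5],
    [0,0,-9.8,5.8,10,4,0.5],
    [0,0,-9.8,5.8,10,4,0.5],
    [0,0,-9.8,5.8,10,4,0.5],
    [0,0,-9.8,5.8,10,4,0.5],
    [0,0,-9.8,5.8,10,4,0.5],
    [0,0,-9.8,5.8,10,4,0.5],
    [0,0,-9.8,5.8,10,4,0.5],
    [0,0,-9.8,5.8,10,4,0.5],
    [0,0,-9.8,5.8,10,4,0.5],
    [0,0,-9.8,5.8,10,4,0.5],
    [0,0,-9.8,5.8,10,4,0.5],
    [0,0,0,0,0,0,0.5],
    [0,0,0,0,0,0,0.5],
  ],
)

```text
clock: 7.8
eef_pos: [501.8, 216.0, 299.8]
eef_rot: [-3.141, 0.001, 0.578]
wrist_force: [0.1, -1.0, -0.0]
finger_gap: 47.2
finger_force: 0.0
```

```bash
cat >> h.py <<'E'
def paddles(c,im,verb=True):
    "plates by brightness -> (centre x,y, yaw deg, L, W) on z=6; fin (black blob inside) on z=42"
    g=cv2.GaussianBlur(im,(3,3),0).min(axis=2); m=(g>150).astype(np.uint8)
    m=cv2.morphologyEx(m,cv2.MORPH_CLOSE,np.ones((15,15)))
    out=[]
    for k in cv2.findContours(m,cv2.RETR_EXTERNAL,cv2.CHAIN_APPROX_NONE)[0]:
        if cv2.contourArea(k)<1500: continue
        X=cast(c,k[:,0,:],6)[:,:2]; (x,y),(w,h),a=cv2.minAreaRect(np.float32(X))
        if h>w: w,h,a=h,w,a+90
        a=(a+90)%180-90
        if verb: print("rect",np.round([x,y,a,w,h],1), k[:,0].mean(0).round())
        out.append((x,y,a,w,h,k))
    return out
E
python3 - <<'E'
from h import *
i,_=T_cam("wrist"); c=(i,np.load("w2.npy")); im=cv2.imread("pics/w2.png"); paddles(c,im)
d=(im.max(axis=2)<45).astype(np.uint8); n,l,s,ce=cv2.connectedComponentsWithStats(d)
for k in range(1,n):
    if 150<s[k,4]<3000: print(s[k],ce[k].round(),cast(c,ce[k],42)[0].round(1))
s=manip.read_state(); print(s['eef_pos'].round(1),np.degrees(s['eef_rot']).round(1))
c=T_cam("wrist"); im=manip.camera("wrist")[:,:,::-1]; cv2.imwrite("pics/w3.png",im); np.save("w3.npy",c[1])
E
```

```text
rect [ 485.4 -232.6   38.4  115.4   70.4] [ 36. 251.]
rect [469.9  62.1  26.6 145.3 101.3] [275. 228.]
rect [ 433.8 -114.8  -50.5   89.3   64.4] [129. 201.]
rect [459.  157.9  27.5 147.7 116.8] [365. 214.]
rect [412.5 302.1  -9.6 129.2  60.7] [493. 180.]
[502 135  34  26 680] [518. 147.] [366.3 302.4  42. ]
[361 181  18  28 340] [369. 194.] [414.9 154.5  42. ]
[240 205  19  29 317] [249. 219.] [441.9  28.4  42. ]
[ 204  246   35   74 1021] [225. 289.] [ 5.214e+02 -1.000e-01  4.200e+01]
[330 246  31  72 976] [343. 289.] [521.5 130.4  42. ]
[240 367  16  34 338] [248. 384.] [643.7  22.2  42. ]
[284 376  16  26 312] [293. 389.] [650.6  75.5  42. ]
[501.8 216.  299.8] [-1.80e+02  1.00e-01  3.31e+01]
```

View pics/w3.png

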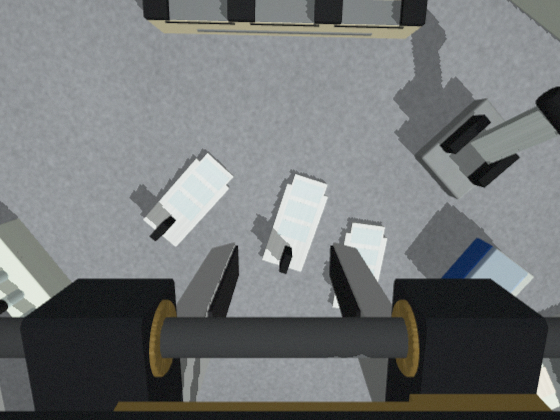

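This shows the reader's front at the top (sill row ~10, base edge row ~35, nearly level), so the yaw is about 33°. I'll move closer to it.

servo_tool(
  rows=[
    [0,0,0,23,15,0,0.5],
    [0,0,0,23,15,0,0.5],
    [0,0,0,23,15,0,0.5],
    [0,0,0,23,15,0,0.5],
    [0,0,0,0,0,0,0.5],
    [0,0,0,0,0,0,0.5],
  ],
)

```text
clock: 8.6
eef_pos: [593.4, 276.0, 300.4]
eef_rot: [-3.142, 0.0, 0.575]
wrist_force: [-0.1, -0.7, -0.1]
finger_gap: 47.0
finger_force: 0.0
```

```bash
python3 - <<'E'
from h import *
s=manip.read_state(); print(s['eef_pos'].round(1),np.degrees(s['eef_rot']).round(1))
c=T_cam("wrist"); im=manip.camera("wrist")[:,:,::-1]; cv2.imwrite("pics/w4.png",im); np.save("w4.npy",c[1])
d=(im.max(axis=2)<45).astype(np.uint8); n,l,st,ce=cv2.connectedComponentsWithStats(d)
for k in range(1,n):
    if 150<st[k,4]<9000: print(st[k],ce[k].round(),cast(c,ce[k],60)[0].round(1))
E
```

```text
[593.4 276.  300.4] [-180.    0.   33.]
[483  60  77  60 563] [522.  88.] [824.3 116.4  60. ]
[152 104  24  24 506] [164. 115.] [587.6 428.9  60. ]
[232 106  24  23 486] [243. 117.] [633.9 354.4  60. ]
[313 108  26  23 523] [325. 119.] [681.5 277.3  60. ]
[393 109  25  23 522] [405. 120.] [728.3 203.2  60. ]
[ 520  200   40   47 1151] [542. 222.] [723.5  -3.2  60. ]
[432 206  46  38 797] [455. 225.] [664.8  80.8  60. ]
[209 246  30  72 922] [226. 288.] [448.5 266.5  60. ]
[330 246  30  72 973] [343. 289.] [526.1 145.1  60. ]
[459 249  45  25 529] [477. 260.] [645.5  29.8  60. ]
[348 360  13  31 274] [354. 375.] [433.5  62.5  60. ]
[  4 381  20  18 225] [ 13. 390.] [171.9 427.1  60. ]
```

View pics/w4.png

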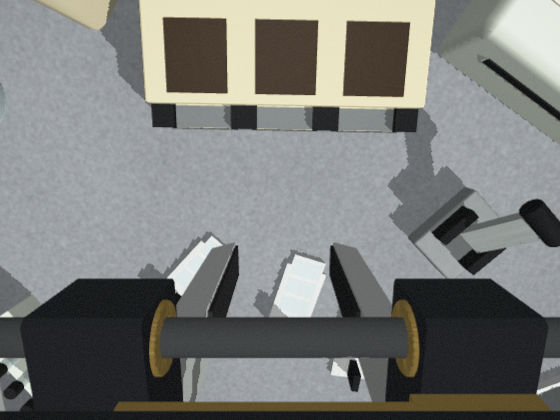

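The reader is clear here: windows centred around (196,55), (286,57), (376,58), cheeks on row ~117 and sill front near row 130. Measuring it, with the paddles remeasured from w2.

```bash
python3 - <<'E'
from h import *
i,_=T_cam("wrist"); c=(i,np.load("w4.npy")); im=cv2.imread("pics/w4.png").astype(int)
roi=im[:140]; m=((roi.max(2)<75)&(roi[:,:,2]-roi[:,:,0]>8)).astype(np.uint8)
m=cv2.morphologyEx(m,cv2.MORPH_OPEN,np.ones((5,5)))
W=[]
for k in cv2.findContours(m,cv2.RETR_EXTERNAL,cv2.CHAIN_APPROX_NONE)[0]:
    if cv2.contourArea(k)<1500: continue
    r=cv2.minAreaRect(np.float32(cast(c,k[:,0],85)[:,:2])); W.append(r); print("win",np.round(r[0],1),np.round(r[1],1),round(r[2],1))
W.sort(key=lambda r:r[0][1]); C=np.array([r[0] for r in W])
v=C[2]-C[0]; v/=np.linalg.norm(v); yaw=np.degrees(np.arctan2(-v[0],v[1])); f=np.array([v[1],-v[0]])
print("spacing",np.linalg.norm(np.diff(C,axis=0),axis=1).round(1),"yaw",yaw.round(2))
g=im.sum(2)/3
for u in (204,286,366):
    print(u,[ (r,int(g[r,u])) for r in range(96,140,2)])
for u,r,z in ((204,104,85),(286,104,85),(366,106,85),(204,129.5,55),(286,131,55),(366,132,55)):
    p=cast(c,(u,r),z)[0,:2]; print(u,z,"along from win1",((p-C[1])@f).round(1),((p-C[1])@v).round(1))
ii=cv2.imread("pics/w2.png"); c=(i,np.load("w2.npy")); g=cv2.GaussianBlur(ii,(3,3),0).min(2)
m=(g>165).astype(np.uint8); m[250:]=0; m=cv2.morphologyEx(m,cv2.MORPH_CLOSE,np.ones((5,5))); m=cv2.morphologyEx(m,cv2.MORPH_OPEN,np.ones((5,5)))
for k in cv2.findContours(m,cv2.RETR_EXTERNAL,cv2.CHAIN_APPROX_NONE)[0]:
    if cv2.contourArea(k)<1500: continue
    r=cv2.minAreaRect(np.float32(cast(c,k[:,0],6)[:,:2])); print("pad",np.round(r[0],1),np.round(r[1],1),round(r[2],1))
E
```

```text
win [757.9 264.6] [68.3 49. ] 33.0
win [652.8 433.4] [68.1 36.6] 32.7Traceback (most recent call last):
  File "<stdin>", line 10, in <module>
IndexError: index 2 is out of bounds for axis 0 with size 2
```

```bash
cat > rd.py <<'E'
from h import *
i,_=T_cam("wrist"); c=(i,np.load("w4.npy")); im=cv2.imread("pics/w4.png").astype(int)
g=im.sum(2)/3
m=np.zeros(g.shape,np.uint8); m[5:101,148:430]=(g[5:101,148:430]<110)
W=[]
for k in cv2.findContours(m,cv2.RETR_EXTERNAL,cv2.CHAIN_APPROX_NONE)[0]:
    if cv2.contourArea(k)<1500: continue
    r=cv2.minAreaRect(np.float32(cast(c,k[:,0],85)[:,:2])); W.append(r); print("win",np.round(r[0],1),np.round(r[1],1),round(r[2],1))
W.sort(key=lambda r:r[0][1]); C=np.array([r[0] for r in W])
v=C[2]-C[0]; v/=np.linalg.norm(v); yaw=np.degrees(np.arctan2(-v[0],v[1])); f=np.array([v[1],-v[0]])
print("spacing",np.linalg.norm(np.diff(C,axis=0),axis=1).round(1),"yaw",yaw.round(2))
for u in (204,286,366):
    print(u,[ (r,int(g[r,u])) for r in range(98,136,2)])
for u,r,z in ((204,104,85),(286,104,85),(366,106,85),(204,129.5,55),(286,131,55),(366,132,55)):
    p=cast(c,(u,r),z)[0,:2]; print(u,z,"along from win1",((p-C[1])@f).round(1),((p-C[1])@v).round(1))
# cheek columns at row 120
d=g[118,140:430]<60; e=np.flatnonzero(np.diff(d.astype(int)))+140; print("cheek edges",e, [((cast(c,(u+.5,118),60)[0,:2]-C[1])@v).round(1) for u in e])
ii=cv2.imread("pics/w2.png"); c=(i,np.load("w2.npy")); gg=cv2.GaussianBlur(ii,(3,3),0).min(2)
m=(gg>165).astype(np.uint8); m[:,:190]=0; m[250:]=0; m=cv2.morphologyEx(m,cv2.MORPH_OPEN,np.ones((3,3)))
for k in cv2.findContours(m,cv2.RETR_EXTERNAL,cv2.CHAIN_APPROX_NONE)[0]:
    if cv2.contourArea(k)<700: continue
    r=cv2.minAreaRect(np.float32(cast(c,k[:,0],6)[:,:2])); print("pad",np.round(r[0],1),np.round(r[1],1),round(r[2],1))
E
python3 rd.py
```

```text
win [754.3 270. ] [69.4 61.7] 31.9
win [706.7 346.5] [69.4 61.3] 31.9
win [659.1 423. ] [69.3 61.6] 31.9
spacing [90.1 90.2] yaw 31.9
204 [(98, 219), (100, 221), (102, 215), (104, 210), (106, 146), (108, 139), (110, 138), (112, 136), (114, 139), (116, 139), (118, 136), (120, 139), (122, 138), (124, 135), (126, 140), (128, 123), (130, 155), (132, 160), (134, 157)]
286 [(98, 220), (100, 221), (102, 221), (104, 205), (106, 202), (108, 137), (110, 141), (112, 140), (114, 140), (116, 140), (118, 139), (120, 141), (122, 140), (124, 140), (126, 139), (128, 141), (130, 111), (132, 157), (134, 157)]
366 [(98, 220), (100, 221), (102, 221), (104, 220), (106, 194), (108, 193), (110, 138), (112, 138), (114, 137), (116, 139), (118, 135), (120, 136), (122, 136), (124, 138), (126, 138), (128, 137), (130, 157), (132, 123), (134, 153)]
204 85 along from win1 -46.2 83.1
286 85 along from win1 -44.6 -1.3
366 85 along from win1 -45.0 -83.8
204 55 along from win1 -72.0 90.2
286 55 along from win1 -71.9 -2.1
366 55 along from win1 -71.3 -92.3
cheek edges [152 175 230 256 311 337 392 416] [np.float64(145.5), np.float64(120.2), np.float64(59.5), np.float64(30.8), np.float64(-29.9), np.float64(-58.6), np.float64(-119.4), np.float64(-145.9)]
pad [465.   36.1] [78.8 56.6] 27.8
pad [447.4 165.3] [97. 57.] 15.2
pad [411.8 302.8] [ 59.1 125.8] 80.0
```

```bash
python3 - <<'E'
from h import *
i,_=T_cam("wrist")
def go(n,c,z0,rm,thr):
    gg=cv2.GaussianBlur(cv2.imread(n),(3,3),0).min(2); m=(gg>thr).astype(np.uint8); rm(m); m=cv2.morphologyEx(m,cv2.MORPH_OPEN,np.ones((3,3)))
    for k in cv2.findContours(m,cv2.RETR_EXTERNAL,cv2.CHAIN_APPROX_NONE)[0]:
        if cv2.contourArea(k)<z0: continue
        r=cv2.minAreaRect(np.float32(cast(c,k[:,0],6)[:,:2])); print(n,"pad",np.round(r[0],1),np.round(r[1],1),round(r[2],1))
def a(m): m[:130]=0; m[275:]=0; m[:,:130]=0; m[:,330:]=0
def b(m): m[:200]=0; m[280:]=0; m[:,:150]=0; m[:,290:]=0
go("pics/w3.png",(i,np.load("w3.npy")),700,a,165)
for t in (140,150,160): go("pics/top0.png",T_cam("top"),80,b,t)
c=T_cam("top"); print(proj(c,[[754.3,270,85],[706.7,346.5,85],[659.1,423,85]]).round(1))
g=cv2.imread("pics/top0.png").max(2); m=np.zeros_like(g); m[100:200,95:215]=(g[100:200,95:215]<75)
for k in cv2.findContours(m,cv2.RETR_EXTERNAL,cv2.CHAIN_APPROX_NONE)[0]:
    if cv2.contourArea(k)>250:
        r=cv2.minAreaRect(np.float32(cast(c,k[:,0],85)[:,:2])); print("topwin",np.round(r[0],1),np.round(r[1],1),round(r[2],1))
E
```

```text
pics/w3.png pad [461.5 169.1] [126.2  57.5] 14.9
pics/w3.png pad [411.9 304.4] [ 57.1 126.5] 80.0
pics/top0.png pad [410.2 304.3] [ 57.4 125.7] 79.4
pics/top0.png pad [459.9 169.2] [125.8  57.3] 14.6
pics/top0.png pad [484.9  47.2] [125.2  57.1] 27.8
pics/top0.png pad [411.  304.3] [ 54.6 122.9] 80.0
pics/top0.png pad [460.  169.3] [123.   54.5] 14.5
pics/top0.png pad [484.9  47.3] [122.6  54.5] 27.6
pics/top0.png pad [410.  304.4] [ 51.5 119. ] 80.4
pics/top0.png pad [460.1 169.6] [119.6  51.8] 15.2
pics/top0.png pad [484.9  47.3] [120.   51.9] 27.6
[[180.6 125.7]
 [152.2 143.1]
 [123.8 160.6]]
topwin [657.6 423.6] [62.8 55.1] 31.7
topwin [705.2 347.1] [62.8 54.7] 31.6
topwin [752.9 270.4] [62.7 55. ] 32.0
```

The wrist and top cameras agree within 1.6 mm on paddles and windows. Grasping the middle paddle, which goes into the middle slot.

servo_tool(
  rows=[
    [0,0,-1.8,-17.6,-11.9,-18,0.5],
    [0,0,-1.8,-17.6,-11.9,-18,0.5],
    [0,0,-1.8,-17.6,-11.9,-18,0.5],
    [0,0,-1.8,-17.6,-11.9,-18,0.5],
    [0,0,-1.8,-17.6,-11.9,-18,0.5],
    [0,0,-1.8,-17.6,-11.9,-18,0.5],
    [0,0,-1.8,-17.6,-11.9,-18,0.5],
    [0,0,-1.8,-17.6,-11.9,-18,0.5],
    [0,0,-1.8,-17.6,-11.9,-18,0.5],
    [0,0,-1.8,-17.6,-11.9,-18,0.5],
    [0,0,0,0,0,-30,0.5],
    [0,0,0,0,0,-30,0.5],
    [0,0,0,0,0,0,0.5],
  ],
  grip_force=40,
)

```text
clock: 10.28
eef_pos: [416.4, 156.9, 59.7]
eef_rot: [3.142, 0.003, 0.261]
wrist_force: [0.1, 0.2, 0.7]
finger_gap: 46.8
finger_force: 0.0
```

```bash
cat >> h.py <<'E'
def where(n,thr=150):
    "top-camera plates"
    c=T_cam("top"); im=manip.camera("top")[:,:,::-1].copy(); cv2.imwrite(f"pics/{n}.png",im)
    gg=cv2.GaussianBlur(im,(3,3),0).min(2); m=(gg>thr).astype(np.uint8); m[:130]=0; m[300:]=0; m[:,:70]=0; m[:,300:]=0
    for k in cv2.findContours(m,cv2.RETR_EXTERNAL,cv2.CHAIN_APPROX_NONE)[0]:
        if cv2.contourArea(k)<120: continue
        r=cv2.minAreaRect(np.float32(cast(c,k[:,0],6)[:,:2])); print(n,"pad",np.round(np.array(r[0])+[1.4,-.5],1),np.round(r[1],1),round(r[2],1))
E
python3 - <<'E'
from h import *
s=manip.read_state(); print(s['eef_pos'].round(1),np.degrees(s['eef_rot']).round(1)); where("t5")
E
```

```text
[416.4 156.9  59.7] [1.80e+02 1.00e-01 1.49e+01]
t5 pad [456.9  59.7] [124.6  56.6] 26.8
t5 pad [489. 176.] [68.5 57.5] 14.1
```

Paddle 2 was knocked to (457,60); paddle 1 is still in place, so I grip it.

servo_tool(
  rows=[
    [0,0,0,1,0.4,-20,0.5],
    [0,0,0,0,0,-20,0.5],
    [0,0,0,0,0,-8,0.5],
    [0,0,0,0,0,0,0.5],
    [0,0,0,0,0,0,1],
    [0,0,0,0,0,0,1],
    [0,0,0,0,0,0,1],
    [0,0,0,0,0,0,1],
    [0,0,0,0,0,20,1],
    [0,0,0,0,0,25,1],
    [0,0,0,0,0,25,1],
    [0,0,0,0,0,20,1],
    [0,0,0,0,0,0,1],
  ],
)

```text
clock: 11.95
eef_pos: [419.2, 158.0, 103.3]
eef_rot: [-3.142, -0.002, 0.26]
wrist_force: [-0.6, 0.5, -1.3]
finger_gap: 9.6
finger_force: 40.0
```

servo_tool(
  rows=[
    [0,0,1.7,11.1,7.9,0,1],
    [0,0,1.7,11.1,7.9,0,1],
    [0,0,1.7,11.1,7.9,0,1],
    [0,0,1.7,11.1,7.9,0,1],
    [0,0,1.7,11.1,7.9,0,1],
    [0,0,1.7,11.1,7.9,0,1],
    [0,0,1.7,11.1,7.9,0,1],
    [0,0,1.7,11.1,7.9,0,1],
    [0,0,1.7,11.1,7.9,0,1],
    [0,0,1.7,11.1,7.9,0,1],
    [0,0,0,0,0,0,1],
    [0,0,0,0,0,0,1],
  ],
)

```text
clock: 13.45
eef_pos: [529.4, 236.7, 102.3]
eef_rot: [-3.142, 0.0, 0.557]
wrist_force: [0.1, -0.1, -0.5]
finger_gap: 9.6
finger_force: 40.0
```

```bash
python3 - <<'E'
from h import *
s=manip.read_state(); print(s['eef_pos'].round(1),np.degrees(s['eef_rot']).round(2),s['finger_gap'].round(1),s['wrist_force'].round(1))
c=T_cam("wrist"); im=manip.camera("wrist")[:,:,::-1]; cv2.imwrite("pics/w6.png",im); np.save("w6.npy",c[1])
E
```

```text
Traceback (most recent call last):
AttributeError: 'float' object has no attribute 'round'
```

```bash
cat >> h.py <<'E'
def held(n):
    s=manip.read_state(); p=s['eef_pos']; print(p.round(1),np.degrees(s['eef_rot']).round(2),round(s['finger_gap'],1))
    c=T_cam("wrist"); im=manip.camera("wrist")[:,:,::-1].copy(); cv2.imwrite(f"pics/{n}.png",im)
    g=cv2.GaussianBlur(im,(3,3),0).min(2); m=(g>165).astype(np.uint8); m[:,:200]=0; m[:,365:]=0; m[:60]=0; m=cv2.morphologyEx(m,cv2.MORPH_OPEN,np.ones((3,3)))
    y=s['eef_rot'][2]; f=np.array([np.cos(y),np.sin(y)]); l=np.array([-f[1],f[0]])
    for k in cv2.findContours(m,cv2.RETR_EXTERNAL,cv2.CHAIN_APPROX_NONE)[0]:
        if cv2.contourArea(k)<2500: continue
        X=cast(c,k[:,0],p[2]-5)[:,:2]; r=cv2.minAreaRect(np.float32(X)); d=np.array(r[0])-p[:2]
        print("plate rect size",np.round(r[1],1),"ang",round(r[2],1),"ahead",(d@f).round(1),"left",(d@l).round(1),"nose ahead",((X-p[:2])@f).max().round(1),"px",cv2.boundingRect(k))
E
python3 -c "
from h import *
held('w6')"
```

```text
[529.4 236.7 102.3] [-1.800e+02  3.000e-02  3.191e+01] 9.6
plate rect size [108.8  56. ] ang 32.1 ahead 41.5 left -0.2 nose ahead 95.9 px (226, 60, 117, 218)
```

View pics/w6.png

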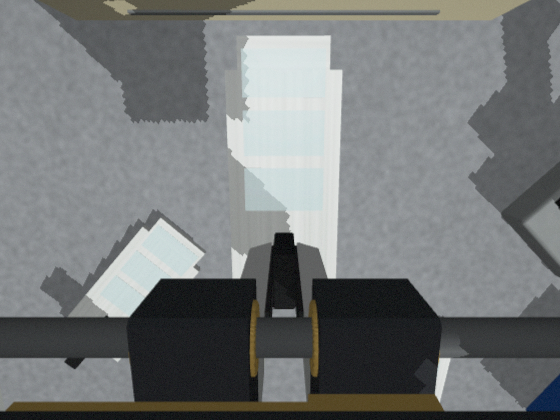

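The paddle is held straight and level (0.2 mm off-centre). Lower to slot height and slide in.

servo_tool(
  rows=[
    [0,0,0,0.2,-0.4,-17,1],
    [0,0,0,0,0,-16.5,1],
    [0,0,0,0,0,0,1],
    [0,0,0,8.5,5.3,0,1],
    [0,0,0,8.5,5.3,0,1],
    [0,0,0,8.5,5.3,0,1],
    [0,0,0,8.5,5.3,0,1],
    [0,0,0,8.5,5.3,0,1],
    [0,0,0,8.5,5.3,0,1],
    [0,0,0,0,0,0,1],
  ],
)

```text
clock: 14.75
eef_pos: [581.2, 268.5, 68.7]
eef_rot: [3.142, 0.0, 0.557]
wrist_force: [0.2, 0.4, -1.6]
finger_gap: 9.9
finger_force: 4.0
```

servo_tool(
  rows=[
    [0,0,0,8.5,5.3,0,1],
    [0,0,0,8.5,5.3,0,1],
    [0,0,0,8.5,5.3,0,1],
    [0,0,0,8.5,5.3,0,1],
    [0,0,0,3.4,2.1,0,1],
    [0,0,0,3.4,2.1,0,1],
    [0,0,0,0,0,0,1],
  ],
)

```text
clock: 15.62
eef_pos: [621.7, 293.6, 68.9]
eef_rot: [3.142, 0.0, 0.557]
wrist_force: [0.5, 0.1, -0.2]
finger_gap: 9.7
finger_force: 40.0
```

```bash
cat >> h.py <<'E'
S=np.array([[693.2,232.0],[645.6,308.5],[598.0,385.0]]); F=np.array([np.cos(np.radians(31.9)),np.sin(np.radians(31.9))]); L=np.array([-F[1],F[0]])
def slot(k):
    s=manip.read_state(); d=s['eef_pos'][:2]-S[k]; print("z",round(s['eef_pos'][2],1),"along",(d@F).round(1),"left",(d@L).round(1),"Ff,Fl,Fz",(s['wrist_force'][:2]@F).round(1),(s['wrist_force'][:2]@L).round(1),s['wrist_force'][2].round(1),"gap",round(s['finger_gap'],1),"clock",s['clock'])
E
python3 -c "
from h import *
slot(1); held('w7')"
```

```text
z 68.9 along -28.1 left -0.0 Ff,Fl,Fz 0.4 -0.2 -0.2 gap 9.7 clock 15.625
[621.7 293.6  68.9] [180.     0.    31.92] 9.7
plate rect size [108.4  87.7] ang 34.8 ahead 39.7 left 3.2 nose ahead 95.9 px (200, 60, 165, 218)
```

The grip slackened for a moment during insertion, so I'll check it.

View pics/w7.png

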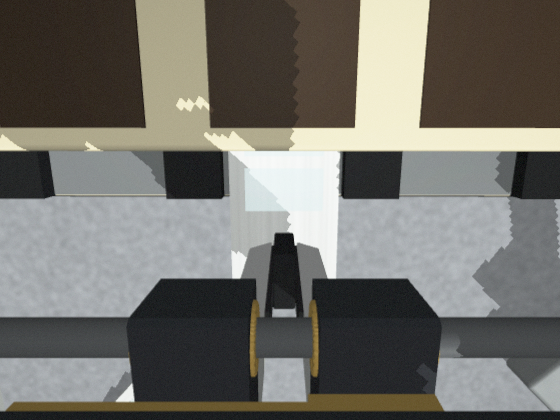

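It's well inside the slot and has not slipped in the grip (slide edge still at row 211). Pushing home.

servo_tool(
  rows=[
    [0,0,0,1.7,1.1,0,1],
    [0,0,0,1.7,1.1,0,1],
    [0,0,0,0.8,0.5,0,1],
    [0,0,0,0,0,0,1],
  ],
)

```text
clock: 16.18
eef_pos: [625.9, 296.3, 68.9]
eef_rot: [-3.142, 0.0, 0.557]
wrist_force: [-0.0, -0.0, -1.0]
finger_gap: 9.7
finger_force: 40.0
```

servo_tool(
  rows=[
    [0,0,0,0.8,0.5,0,1],
    [0,0,0,0.8,0.5,0,1],
    [0,0,0,0,0,0,1],
  ],
)

```text
clock: 16.55
eef_pos: [627.5, 297.3, 68.9]
eef_rot: [-3.142, -0.0, 0.557]
wrist_force: [0.4, 0.1, -0.7]
finger_gap: 10.0
finger_force: 40.0
```

servo_tool(
  rows=[
    [0,0,0,0.8,0.5,0,1],
    [0,0,0,0.8,0.5,0,1],
    [0,0,0,0,0,0,1],
  ],
)

```text
clock: 16.92
eef_pos: [628.7, 298.1, 68.8]
eef_rot: [-3.141, 0.001, 0.557]
wrist_force: [-3.5, -0.8, 1.0]
finger_gap: 9.7
finger_force: 40.0
```

```bash
python3 -c "
from h import *
slot(1)"
```

```text
z 68.8 along -19.8 left 0.1 Ff,Fl,Fz -3.4 1.1 1.0 gap 9.7 clock 16.925
```

Contact is starting. A bit more push, then release and rise.

servo_tool(
  rows=[
    [0,0,0,0.8,0.5,0,1],
    [0,0,0,0.8,0.5,0,1],
    [0,0,0,0,0,0,1],
  ],
)

```text
clock: 17.3
eef_pos: [628.9, 298.2, 68.9]
eef_rot: [-3.141, 0.006, 0.557]
wrist_force: [-20.1, -10.7, 9.0]
finger_gap: 9.8
finger_force: 40.0
```

```bash
python3 -c "
from h import *
slot(1)"
```

```text
z 68.9 along -19.6 left 0.1 Ff,Fl,Fz -22.7 1.6 9.0 gap 9.8 clock 17.3
```

servo_tool(
  rows=[
    [0,0,0,-0.8,-0.5,-1.5,1],
    [0,0,0,0,0,0,0.5],
    [0,0,0,0,0,0,0.5],
    [0,0,0,0,0,0,0.5],
    [0,0,0,0,0,20,0.5],
    [0,0,0,0,0,40,0.5],
    [0,0,0,0,0,40,0.5],
    [0,0,0,0,0,0,0.5],
    [0,0,0,0,0,0,0.5],
  ],
)

```text
clock: 18.42
eef_pos: [629.7, 298.8, 167.6]
eef_rot: [-3.142, 0.0, 0.557]
wrist_force: [-0.5, 0.0, -0.7]
finger_gap: 46.6
finger_force: 0.0
```

```bash
python3 -c "
from h import *
slot(1)
c=T_cam('wrist'); im=manip.camera('wrist')[:,:,::-1]; cv2.imwrite('pics/w8.png',im); np.save('w8.npy',c[1])
print(proj(c,[[*(S[1]-F*40),61],[*(S[1]-F*10),97],[*(S[1]-F*36),97]]).round())
"
```

```text
z 167.6 along -18.6 left 0.1 Ff,Fl,Fz -0.4 0.3 -0.7 gap 46.6 clock 18.425
[[283. 237.]
 [283. 211.]
 [283. 247.]]
```

servo_tool(
  rows=[
    [0,0,-4.2,-26,1.3,-1,0.5],
    [0,0,-4.2,-26,1.3,-1,0.5],
    [0,0,-4.2,-26,1.3,-1,0.5],
    [0,0,-4.2,-26,1.3,-1,0.5],
    [0,0,-4.2,-26,1.3,-1,0.5],
    [0,0,-4.2,-26,1.3,-1,0.5],
    [0,0,-4.2,-26,1.3,-1,0.5],
    [0,0,-4.2,-26,1.3,-1,0.5],
    [0,0,-4.2,-26,1.3,-1,0.5],
    [0,0,-4.2,-26,1.3,-1,0.5],
    [0,0,0,0,0,0,0.5],
    [0,0,0,0,0,0,0.5],
  ],
)

```text
clock: 19.98
eef_pos: [370.3, 311.8, 157.2]
eef_rot: [3.141, 0.0, -0.175]
wrist_force: [0.1, -0.8, -0.0]
finger_gap: 47.2
finger_force: 0.0
```

```bash
python3 - <<'E'
from h import *
s=manip.read_state(); print(s['eef_pos'].round(1),np.degrees(s['eef_rot']).round(1))
c=T_cam("wrist"); im=manip.camera("wrist")[:,:,::-1]; np.save("w9.npy",c[1])
v=np.hstack([cv2.resize(cv2.imread("pics/w8.png"),(400,300)),cv2.resize(im,(400,300))]); cv2.imwrite("pics/c9.png",v); cv2.imwrite("pics/w9.png",im)
where("t9")
E
```

```text
[370.3 311.8 157.2] [180.   0. -10.]
t9 pad [412.1 303.6] [ 56.4 124.2] 80.5
t9 pad [456.9  59.7] [124.6  56.6] 26.7
t9 pad [652.2 320. ] [73.2 53. ] 35.4
```

View pics/c9.png

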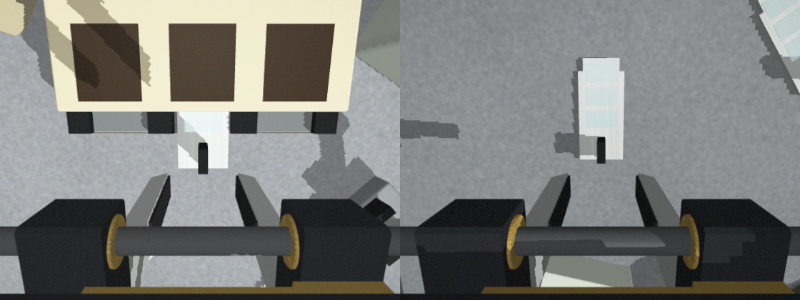

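Left: paddle 1 is home (tail edge at row ~234 against 237 predicted). Right: paddle 0 is undisturbed under the gripper. Grip it and carry it to the left slot.

servo_tool(
  rows=[
    [0,0,0,-3,-0.5,-30,0.5],
    [0,0,0,0,0,-40,0.5],
    [0,0,0,0,0,-40,0.5],
    [0,0,0,0,0,-26,0.5],
    [0,0,0,0,0,-10,0.5],
    [0,0,0,0,0,0,0.5],
    [0,0,0,0,0,0,1],
    [0,0,0,0,0,0,1],
    [0,0,0,0,0,0,1],
    [0,0,0,0,0,0,1],
    [0,0,0,0,0,20,1],
    [0,0,0,0,0,30,1],
    [0,0,0,0,0,40,1],
    [0,0,0,0,0,0,1],
  ],
)

```text
clock: 21.82
eef_pos: [367.9, 312.1, 103.9]
eef_rot: [-3.138, -0.003, -0.176]
wrist_force: [-1.3, 0.0, -1.5]
finger_gap: 9.7
finger_force: 39.9
```

servo_tool(
  rows=[
    [0,0,4.2,11.4,0,0,1],
    [0,0,4.2,11.4,0,0,1],
    [0,0,4.2,11.4,0,0,1],
    [0,0,4.2,11.4,0,0,1],
    [0,0,4.2,11.4,0,0,1],
    [0,0,4.2,11.4,0,0,1],
    [0,0,4.2,11.4,0,0,1],
    [0,0,4.2,11.4,0,0,1],
    [0,0,4.2,11.4,0,0,1],
    [0,0,4.1,11.4,0,0,1],
    [0,0,0,0,0,0,1],
    [0,0,0,0,0,0,1],
  ],
)

```text
clock: 23.32
eef_pos: [480.3, 311.2, 100.7]
eef_rot: [-3.142, 0.001, 0.554]
wrist_force: [-1.0, -0.5, -0.3]
finger_gap: 9.3
finger_force: 39.9
```

```bash
python3 -c "
from h import *
slot(2);held('w10')"
```

```text
z 100.7 along -139.0 left -0.5 Ff,Fl,Fz -1.1 0.1 -0.3 gap 9.3 clock 23.325
[480.3 311.2 100.7] [-1.800e+02  7.000e-02  3.173e+01] 9.3
plate rect size [109.   56.3] ang 32.1 ahead 41.5 left -0.2 nose ahead 95.8 px (226, 60, 117, 218)
```

servo_tool(
  rows=[
    [0,0,0.2,-0.3,0.4,-16,1],
    [0,0,0,0,0,-16,1],
    [0,0,0,0,0,0,1],
    [0,0,0,8.5,5.3,0,1],
    [0,0,0,8.5,5.3,0,1],
    [0,0,0,8.5,5.3,0,1],
    [0,0,0,8.5,5.3,0,1],
    [0,0,0,8.5,5.3,0,1],
    [0,0,0,8.5,5.3,0,1],
    [0,0,0,0,0,0,1],
  ],
)

```text
clock: 24.62
eef_pos: [532.0, 343.8, 69.3]
eef_rot: [-3.142, -0.0, 0.559]
wrist_force: [0.9, 0.2, -1.3]
finger_gap: 9.6
finger_force: 39.9
```

servo_tool(
  rows=[
    [0,0,0,8.5,5.3,0,1],
    [0,0,0,8.5,5.3,0,1],
    [0,0,0,8.5,5.3,0,1],
    [0,0,0,8.5,5.3,0,1],
    [0,0,0,6.4,4,0,1],
    [0,0,0,3.4,2.1,0,1],
    [0,0,0,1.7,1,0,1],
    [0,0,0,0,0,0,1],
  ],
)

```text
clock: 25.62
eef_pos: [577.0, 371.8, 69.4]
eef_rot: [-3.142, 0.0, 0.559]
wrist_force: [0.6, 0.1, -0.7]
finger_gap: 9.6
finger_force: 39.9
```

servo_tool(
  rows=[
    [0,0,0,0.8,0.5,0,1],
    [0,0,0,0.8,0.5,0,1],
    [0,0,0,0,0,0,1],
  ],
)

```text
clock: 26.0
eef_pos: [578.7, 372.8, 69.5]
eef_rot: [-3.142, -0.0, 0.559]
wrist_force: [-0.1, 0.1, -0.4]
finger_gap: 9.8
finger_force: 39.9
```

```bash
python3 -c "
from h import *
slot(2)"
```

```text
z 69.5 along -22.8 left -0.1 Ff,Fl,Fz -0.1 0.1 -0.4 gap 9.8 clock 26.0
```

servo_tool(
  rows=[
    [0,0,0,0.8,0.5,0,1],
    [0,0,0,0.8,0.5,0,1],
    [0,0,0,0,0,0,1],
  ],
)

```text
clock: 26.38
eef_pos: [580.3, 373.8, 69.4]
eef_rot: [3.142, 0.0, 0.559]
wrist_force: [0.1, 0.2, -0.4]
finger_gap: 9.8
finger_force: 39.9
```

servo_tool(
  rows=[
    [0,0,0,0.8,0.5,0,1],
    [0,0,0,0.8,0.5,0,1],
    [0,0,0,0,0,0,1],
  ],
)

```text
clock: 26.75
eef_pos: [580.7, 374.3, 69.2]
eef_rot: [-3.141, 0.004, 0.559]
wrist_force: [-10.6, -5.2, 2.8]
finger_gap: 9.5
finger_force: 40.0
```

servo_tool(
  rows=[
    [0,0,0,0.4,0.3,0,1],
    [0,0,0,0.4,0.3,0,1],
    [0,0,0,0,0,0,1],
  ],
)

```text
clock: 27.12
eef_pos: [580.7, 374.5, 69.2]
eef_rot: [-3.141, 0.006, 0.559]
wrist_force: [-18.0, -10.0, 7.5]
finger_gap: 9.2
finger_force: 40.0
```

```bash
python3 -c "
from h import *
slot(2)"
```

```text
z 69.2 along -20.2 left 0.2 Ff,Fl,Fz -20.6 1.1 7.5 gap 9.2 clock 27.125
```

Home in the left slot. Release and go to the knocked paddle.

servo_tool(
  rows=[
    [0,0,0,-0.8,-0.5,-1.5,1],
    [0,0,0,0,0,0,0.5],
    [0,0,0,0,0,0,0.5],
    [0,0,0,0,0,0,0.5],
    [0,0,0,0,0,20,0.5],
    [0,0,0,0,0,40,0.5],
    [0,0,0,0,0,40,0.5],
    [0,0,0,0,0,0,0.5],
  ],
)

```text
clock: 28.12
eef_pos: [583.1, 375.7, 173.4]
eef_rot: [3.141, -0.008, 0.559]
wrist_force: [0.4, -0.1, -0.0]
finger_gap: 47.3
finger_force: 0.0
```

servo_tool(
  rows=[
    [0,0,-0.4,-13.7,-27.9,-1.5,0.5],
    [0,0,-0.4,-13.7,-27.9,-1.5,0.5],
    [0,0,-0.4,-13.7,-27.9,-1.5,0.5],
    [0,0,-0.4,-13.7,-27.9,-1.5,0.5],
    [0,0,-0.4,-13.7,-27.9,-1.5,0.5],
    [0,0,-0.4,-13.7,-27.9,-1.5,0.5],
    [0,0,-0.4,-13.7,-27.9,-1.5,0.5],
    [0,0,-0.4,-13.7,-27.9,-1.5,0.5],
    [0,0,-0.4,-13.7,-27.9,-1.5,0.5],
    [0,0,-0.4,-13.7,-27.9,-1.5,0.5],
    [0,0,-0.4,-13.7,-27.9,-1.5,0.5],
    [0,0,-0.4,-13.7,-27.9,-1.5,0.5],
    [0,0,0,0,0,0,0.5],
    [0,0,0,0,0,0,0.5],
  ],
)

```text
clock: 29.88
eef_pos: [417.7, 40.4, 150.2]
eef_rot: [3.141, -0.001, 0.475]
wrist_force: [0.3, -0.6, -0.3]
finger_gap: 46.7
finger_force: 0.0
```

```bash
python3 - <<'E'
from h import *
s=manip.read_state(); print(s['eef_pos'].round(1),np.degrees(s['eef_rot']).round(1)); where("t11")
c=T_cam("wrist"); im=manip.camera("wrist")[:,:,::-1].copy(); cv2.imwrite("pics/w11.png",im)
g=cv2.GaussianBlur(im,(3,3),0).min(2); m=(g>165).astype(np.uint8); m[250:]=0;m[:,:180]=0;m[:,380:]=0
for k in cv2.findContours(m,cv2.RETR_EXTERNAL,cv2.CHAIN_APPROX_NONE)[0]:
    if cv2.contourArea(k)<1500: continue
    r=cv2.minAreaRect(np.float32(cast(c,k[:,0],6)[:,:2])); print("pad",np.round(r[0],1),np.round(r[1],1),round(r[2],1))
E
```

```text
[417.7  40.4 150.2] [180.   -0.   27.2]
t11 pad [480.9  71.8] [70.8 56.6] 26.7
t11 pad [602.7 400.2] [72.4 52.9] 35.4
t11 pad [652.3 320.1] [73.5 53. ] 35.4
pad [456.8  61. ] [125.8  57. ] 25.4
```

servo_tool(
  rows=[
    [0,0,-1,-1.8,0,-30,0.5],
    [0,0,0,0,0,-40,0.5],
    [0,0,0,0,0,-40,0.5],
    [0,0,0,0,0,-20,0.5],
    [0,0,0,0,0,-9,0.5],
    [0,0,0,0,0,0,0.5],
    [0,0,0,0,0,0,1],
    [0,0,0,0,0,0,1],
    [0,0,0,0,0,0,1],
    [0,0,0,0,0,0,1],
    [0,0,0,0,0,20,1],
    [0,0,0,0,0,30,1],
    [0,0,0,0,0,40,1],
    [0,0,0,0,0,0,1],
  ],
)

```text
clock: 31.72
eef_pos: [416.9, 40.1, 103.1]
eef_rot: [3.14, -0.004, 0.458]
wrist_force: [0.7, -0.0, -0.7]
finger_gap: 9.8
finger_force: 40.0
```

servo_tool(
  rows=[
    [0,0,0.5,14.5,10.8,0,1],
    [0,0,0.5,14.5,10.8,0,1],
    [0,0,0.5,14.5,10.8,0,1],
    [0,0,0.5,14.5,10.8,0,1],
    [0,0,0.5,14.5,10.8,0,1],
    [0,0,0.5,14.5,10.8,0,1],
    [0,0,0.5,14.5,10.8,0,1],
    [0,0,0.5,14.5,10.8,0,1],
    [0,0,0.5,14.5,10.8,0,1],
    [0,0,0.5,14.5,10.8,0,1],
    [0,0,0.7,14.5,10.8,0,1],
    [0,0,0,0,0,0,1],
    [0,0,0,0,0,0,1],
  ],
)

```text
clock: 33.35
eef_pos: [574.4, 158.5, 100.0]
eef_rot: [-3.141, 0.001, 0.557]
wrist_force: [0.0, -0.7, -0.3]
finger_gap: 9.7
finger_force: 40.0
```

```bash
python3 -c "
from h import *
slot(0);held('w12')"
```

```text
z 100.0 along -139.7 left 0.4 Ff,Fl,Fz -0.3 -0.6 -0.3 gap 9.7 clock 33.35
[574.4 158.5 100. ] [-1.7997e+02  8.0000e-02  3.1900e+01] 9.7
plate rect size [108.8  56.8] ang 32.1 ahead 41.5 left -0.3 nose ahead 95.8 px (225, 60, 119, 218)
```

servo_tool(
  rows=[
    [0,0,0,0.1,-0.2,-16,1],
    [0,0,0,0,0,-15.2,1],
    [0,0,0,0,0,0,1],
    [0,0,0,8.5,5.3,0,1],
    [0,0,0,8.5,5.3,0,1],
    [0,0,0,8.5,5.3,0,1],
    [0,0,0,8.5,5.3,0,1],
    [0,0,0,8.5,5.3,0,1],
    [0,0,0,8.5,5.3,0,1],
    [0,0,0,0,0,0,1],
  ],
)

```text
clock: 34.65
eef_pos: [626.6, 190.8, 69.5]
eef_rot: [-3.142, -0.0, 0.557]
wrist_force: [-1.0, -0.0, -0.7]
finger_gap: 9.9
finger_force: 40.0
```

servo_tool(
  rows=[
    [0,0,0,8.5,5.3,0,1],
    [0,0,0,8.5,5.3,0,1],
    [0,0,0,8.5,5.3,0,1],
    [0,0,0,8.5,5.3,0,1],
    [0,0,0,6.4,4,0,1],
    [0,0,0,3.4,2.1,0,1],
    [0,0,0,3.4,2.1,0,1],
    [0,0,0,0,0,0,1],
  ],
)

```text
clock: 35.65
eef_pos: [673.5, 220.0, 69.7]
eef_rot: [-3.142, -0.0, 0.557]
wrist_force: [-0.9, 0.1, -1.4]
finger_gap: 9.5
finger_force: 40.0
```

servo_tool(
  rows=[
    [0,0,0,0.8,0.5,0,1],
    [0,0,0,0.8,0.5,0,1],
    [0,0,0,0,0,0,1],
  ],
)

```text
clock: 36.02
eef_pos: [674.6, 220.6, 69.8]
eef_rot: [-3.141, 0.002, 0.557]
wrist_force: [-5.0, -2.4, 0.8]
finger_gap: 9.5
finger_force: 40.0
```

```bash
python3 -c "
from h import *
slot(0)"
```

```text
z 69.8 along -21.9 left 0.1 Ff,Fl,Fz -5.5 0.6 0.8 gap 9.5 clock 36.025
```

Contact again. Press home, release, then move over the lane to look at the bottles.

servo_tool(
  rows=[
    [0,0,0,0.8,0.5,0,1],
    [0,0,0,0.6,0.4,0,1],
    [0,0,0,0,0,0,1],
  ],
)

```text
clock: 36.4
eef_pos: [674.7, 220.6, 69.8]
eef_rot: [-3.141, 0.006, 0.557]
wrist_force: [-18.1, -8.7, 8.3]
finger_gap: 10.0
finger_force: 40.0
```

servo_tool(
  rows=[
    [0,0,0,-0.8,-0.5,-1.5,1],
    [0,0,0,0,0,0,0.5],
    [0,0,0,0,0,0,0.5],
    [0,0,0,0,0,0,0.5],
    [0,0,0,0,0,20,0.5],
    [0,0,0,0,0,40,0.5],
    [0,0,0,0,0,40,0.5],
    [0,0,0,0,0,0,0.5],
  ],
)

```text
clock: 37.4
eef_pos: [677.0, 221.7, 173.9]
eef_rot: [3.139, -0.007, 0.557]
wrist_force: [0.3, -0.4, -0.7]
finger_gap: 47.0
finger_force: 0.0
```

servo_tool(
  rows=[
    [0,0,1.6,-16.5,-37.4,8,0.2],
    [0,0,1.6,-16.5,-37.4,8,0.2],
    [0,0,1.6,-16.5,-37.4,8,0.2],
    [0,0,1.6,-16.5,-37.4,8,0.2],
    [0,0,1.6,-16.5,-37.4,8,0.2],
    [0,0,1.6,-16.5,-37.4,8,0.2],
    [0,0,1.6,-16.5,-37.4,8,0.2],
    [0,0,1.6,-16.5,-37.4,8,0.2],
    [0,0,1.6,-16.5,-37.4,8,0.2],
    [0,0,1.6,-16.5,-37.4,8,0.2],
    [0,0,1.6,-16.5,-37.4,8,0.2],
    [0,0,1.6,-16.5,-37.4,8,0.2],
    [0,0,1.6,-16.5,-37.4,8,0.2],
    [0,0,1.6,-16.5,-37.4,8,0.2],
    [0,0,1.6,-16.5,-37.4,8,0.2],
    [0,0,1.6,-16.5,-37.4,8,0.2],
    [0,0,0,0,0,0,0.2],
    [0,0,0,0,0,0,0.2],
  ],
)

```text
clock: 39.65
eef_pos: [411.8, -376.5, 296.1]
eef_rot: [-3.141, -0.0, 1.004]
wrist_force: [0.1, -0.3, 0.1]
finger_gap: 75.5
finger_force: 0.0
```

```bash
python3 - <<'E'
from h import *
s=manip.read_state(); print(s['eef_pos'].round(1),np.degrees(s['eef_rot']).round(1),s['joints'].round(2),s['clock']); where("t13")
c=T_cam("wrist"); im=manip.camera("wrist")[:,:,::-1].copy(); cv2.imwrite("pics/w13.png",im); np.save("w13.npy",c[1])
E
```

```text
[ 411.8 -376.5  296.1] [-180.    -0.    57.5] [-0.81  0.27  1.35  0.    1.52 -0.24] 39.65
t13 pad [672.9 320. ] [79.3 42.5] 78.1
t13 pad [700.9 241.7] [73.5 60.6] 32.3
```

View pics/w13.png

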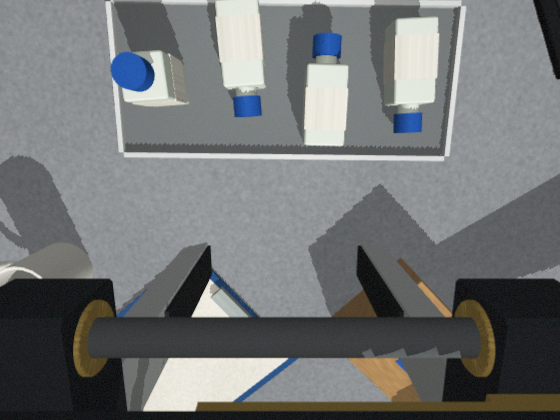

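The wrist view shows the lane clearly. The standing bottle is at (150,75). The lying ones are at (240,45) with cap towards the bottom (247,105), (326,95) with cap up (327,45), and (412,60) with cap down (407,122).

```bash
cat > ln.py <<'E'
from h import *
def lane(n,npy):
    i,_=T_cam("wrist"); c=(i,np.load(npy)); im=cv2.imread(n)
    P=cast(c,[[108,3],[465,8],[448,159],[121,156]],12)[:,:2]
    print("corners",P.round(1).tolist(),"len",[np.linalg.norm(P[(k+1)%4]-P[k]).round(1) for k in range(4)])
    e=P[1]-P[0]+P[2]-P[3]; y=np.arctan2(e[1],e[0]); O=P.mean(0); print("yaw",np.degrees(y).round(2),"O",O.round(1))
    return c,im,O,y
if __name__=="__main__":
    c,im,O,y=lane("pics/w13.png","w13.npy"); E=np.array([[np.cos(y),np.sin(y)],[-np.sin(y),np.cos(y)]])
    h=cv2.cvtColor(im,cv2.COLOR_BGR2HSV); roi=np.zeros(h.shape[:2],np.uint8); roi[8:150,122:455]=1
    for nm,m,z,a in (("cap",cv2.inRange(h,(105,120,40),(130,255,255)),27+16,150),("body",((im.min(2)>165)*255).astype(np.uint8),50,900)):
        for k in cv2.findContours(cv2.morphologyEx(m&(roi*255),cv2.MORPH_OPEN,np.ones((3,3))),cv2.RETR_EXTERNAL,cv2.CHAIN_APPROX_NONE)[0]:
            if cv2.contourArea(k)<a: continue
            X=(cast(c,k[:,0],z)[:,:2]-O)@E.T; r=cv2.minAreaRect(np.float32(X)); print(nm,cv2.boundingRect(k),"lane x %.0f..%.0f y %.0f..%.0f"%(X[:,0].min(),X[:,0].max(),X[:,1].min(),X[:,1].max()),"c",np.round(r[0],1),np.round(r[1],1),round(r[2],1),"world",(np.array(r[0])@E+O).round(1))
E
python3 ln.py
```

```text
corners [[352.2, -97.2], [693.3, -320.1], [599.8, -463.7], [257.2, -241.3]] len [np.float64(407.5), np.float64(171.3), np.float64(408.5), np.float64(172.6)]
yaw -33.08 O [ 475.6 -280.6]
cap (394, 113, 28, 20) lane x 123..155 y -53..-32 c [139.4 -42.7] [30.9 21.5] 4.6 world [ 569.1 -392.4]
cap (234, 96, 27, 21) lane x -58..-29 y -37..-15 c [-43.6 -26.4] [29.5 21.7] 0.6 world [ 424.6 -278.9]
cap (122, 52, 32, 39) lane x -183..-147 y -11..29 c [-164.2    8.7] [39.4 34.3] 84.8 world [ 342.8 -183.7]
cap (313, 33, 29, 25) lane x 29..59 y 26..51 c [44.2 38.3] [30.4 24.2] 0.6 world [ 533.5 -272.6]
body (304, 64, 44, 82) lane x 21..68 y -69..18 c [ 44.5 -25.5] [86.4 46.9] 88.9 world [ 499.  -326.2]
body (122, 51, 61, 55) lane x -180..-115 y -27..29 c [-152.8   -7.3] [59.2 61.1] 21.1 world [ 343.6 -203.2]
body (394, 17, 45, 92) lane x 116..165 y -27..66 c [140.5  19.1] [46.8 91.5] 3.7 world [ 603.8 -341.2]
body (216, 8, 49, 84) lane x -75..-24 y -11..72 c [-49.6  31.2] [46.6 84.6] 4.6 world [ 451.1 -227.3]
```

```bash
python3 - <<'E'
from h import *
i,_=T_cam("wrist"); c=(i,np.load("w13.npy")); im=cv2.imread("pics/w13.png")
h=cv2.cvtColor(im,cv2.COLOR_BGR2HSV); m=cv2.inRange(h,(105,120,40),(130,255,255)); m[:40]=0;m[110:]=0;m[:,:100]=0;m[:,170:]=0
x,y,w,hh=cv2.boundingRect(m); print("blob",x,y,w,hh)
# top disc: brighter part
O=np.array([475.6,-280.6]); Y=np.radians(-33.08); E=np.array([[np.cos(Y),np.sin(Y)],[-np.sin(Y),np.cos(Y)]])
v=h[:,:,2]*(m>0); t=((v>np.percentile(v[m>0],50)-15)*255).astype(np.uint8); k=max(cv2.findContours(t,cv2.RETR_EXTERNAL,cv2.CHAIN_APPROX_NONE)[0],key=cv2.contourArea)
print("disc",cv2.minEnclosingCircle(k),cv2.boundingRect(k))
for p in [cv2.minEnclosingCircle(k)[0],(x+w*.4,y+hh/2)]:
    P=cast(c,p,124)[0,:2]; print(P.round(1),(E@(P-O)).round(1))
P=cast(T_cam("top"),(358.8,276.2),120)[0,:2]+[1.4,-.5]; print("top",P.round(1),(E@(P-O)).round(1))
for q in [(-141,0),(-47,17),(44.5,-9),(140,6),(-168,0)]: print(q,(np.array(q)@E+O).round(1))
E
```

```text
blob 111 52 43 39
disc ((127.59302520751953, 70.68604278564453), 19.24718475341797) (111, 52, 35, 38)
[ 355.2 -203.9] [-142.7   -1.4]
[ 355.3 -204.7] [-142.2   -2.1]
top [ 355.9 -203.3] [-142.5   -0.6]
(-141, 0) [ 357.5 -203.6]
(-47, 17) [ 445.5 -240.7]
(44.5, -9) [ 508.  -312.4]
(140, 6) [ 596.2 -352. ]
(-168, 0) [ 334.8 -188.9]
```

Bottle A's position agrees across cameras. I'll shift it 26 mm towards the robot so the gripper body has room beside bottle B.

servo_tool(
  rows=[
    [0,0,-0.6,-9.4,28.8,-11,0.2],
    [0,0,0,-9.4,28.8,-11,0.2],
    [0,0,0,-9.4,28.8,-11,0.2],
    [0,0,0,-9.4,28.8,-11,0.2],
    [0,0,0,-9.4,28.8,-11,0.2],
    [0,0,0,-9.4,28.8,-11,0.2],
    [0,0,0,0,0,0,0.2],
    [0,0,0,0,0,-35,0.2],
    [0,0,0,0,0,-35,0.2],
    [0,0,0,0,0,-35,0.2],
    [0,0,0,0,0,-27,0.2],
    [0,0,0,0,0,0,0.2],
  ],
  grip_force=20,
)

```text
clock: 41.25
eef_pos: [355.0, -204.1, 97.3]
eef_rot: [-3.139, -0.0, 0.994]
wrist_force: [0.4, -0.1, 0.6]
finger_gap: 75.4
finger_force: 0.0
```

servo_tool(
  rows=[
    [0,0,0,0,0,0,1],
    [0,0,0,0,0,0,1],
    [0,0,0,0,0,0,1],
    [0,0,0,0,0,0,1],
    [0,0,0,0,0,5,1],
    [0,0,0,0,0,3,1],
    [0,0,0,-5.4,3.5,0,1],
    [0,0,0,-5.4,3.5,0,1],
    [0,0,0,-5.4,3.5,0,1],
    [0,0,0,-5.4,3.5,0,1],
    [0,0,0,0,0,0,1],
    [0,0,0,0,0,-4,1],
    [0,0,0,0,0,-3.5,1],
    [0,0,0,0,0,0,1],
  ],
)

```text
clock: 43.0
eef_pos: [334.6, -191.0, 99.7]
eef_rot: [3.139, 0.0, 0.993]
wrist_force: [-1.8, 2.0, 14.1]
finger_gap: 31.7
finger_force: 20.0
```

servo_tool(
  rows=[
    [0,0,0,0,0,0,0.5],
    [0,0,0,0,0,0,0.5],
    [0,0,0,0,0,0,0.5],
    [0,0,0,0,0,30,0.5],
    [0,0,0,0,0,50,0.5],
    [0,0,0,0,0,50,0.5],
    [0,0,0,0,0,50,0.5],
    [0,0,0,0,0,0,0.5],
  ],
)

```text
clock: 44.0
eef_pos: [334.5, -190.9, 281.6]
eef_rot: [3.136, 0.0, 0.993]
wrist_force: [0.0, 0.1, -0.8]
finger_gap: 46.9
finger_force: 0.0
```

Bottle A is moved. Now bottle D: hover with the tool tilted 40° about the lane axis.

servo_tool(
  rows=[
    [8.4,-5.5,0,26.4,-15.8,0,0.2],
    [8.4,-5.5,0,26.4,-15.8,0,0.2],
    [8.4,-5.5,0,26.4,-15.8,0,0.2],
    [8.4,-5.5,0,26.4,-15.8,0,0.2],
    [0,0,0,26.4,-15.8,-20,0.2],
    [0,0,0,26.4,-15.8,-20,0.2],
    [0,0,0,26.4,-15.8,-20,0.2],
    [0,0,0,26.4,-15.8,-20,0.2],
    [0,0,0,26.4,-15.8,-20,0.2],
    [0,0,0,26.4,-15.8,-30,0.2],
    [0,0,0,0,0,0,0.2],
    [0,0,0,0,0,0,0.2],
  ],
  grip_force=40,
)

```text
clock: 45.5
eef_pos: [597.2, -348.0, 148.6]
eef_rot: [3.14, -0.701, 0.993]
wrist_force: [-0.9, -0.3, -0.5]
finger_gap: 75.2
finger_force: 0.0
```

```bash
cat >> h.py <<'E'
O=np.array([475.6,-280.6]); _Y=np.radians(-33.08); E=np.array([[np.cos(_Y),np.sin(_Y)],[-np.sin(_Y),np.cos(_Y)]])
def tl(lx=None,ly=None,z=None):
    "tool in lane frame; with a target grasp point (lane x,y, z) prints TCP shift needed"
    s=manip.read_state(); p=s['eef_pos']; M=R.from_euler('xyz',s['eef_rot']).as_matrix(); E3=np.eye(3); E3[:2,:2]=E; t=E3@M
    G=p-19*M[:,2]; g=np.r_[E@(G[:2]-O),G[2]]
    print("TCP",p.round(1),"grasp lane",g.round(1),"toolz lane",t[:,2].round(3),"tooly lane",t[:,1].round(3),"tilt",np.degrees(np.arctan2(t[1,2],-t[2,2])).round(1),"j",s['joints'].round(2),"gap",round(s['finger_gap'],1),"F",s['wrist_force'].round(1),"t",s['clock'])
    if lx is not None: print("shift",(np.r_[np.array([lx,ly])@E+O,z]-G).round(1))
E
python3 -c "
from h import *
tl(140,-2,30)
c=T_cam('wrist'); cv2.imwrite('pics/w14.png',manip.camera('wrist')[:,:,::-1])"
```

```text
TCP [ 597.2 -348.   148.6] grasp lane [138.7  -2.4 163.2] toolz lane [ 0.001  0.645 -0.764] tooly lane [ 1.    -0.001  0.001] tilt 40.2 j [-0.83  0.75  1.13  0.68  1.49 -0.39] gap 75.2 F [-0.9 -0.3 -0.5] t 45.5
shift [   1.3   -0.4 -133.2]
```

View pics/w14.png

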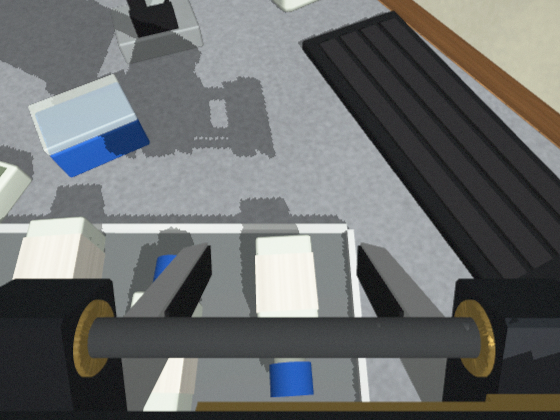

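Bottle D lies centred between the fingers (col ~290). Descend, grip and lift.

servo_tool(
  rows=[
    [0,0,0,1.3,-0.4,-30,0.2],
    [0,0,0,0,0,-40,0.2],
    [0,0,0,0,0,-30,0.2],
    [0,0,0,0,0,-20,0.2],
    [0,0,0,0,0,-13,0.2],
    [0,0,0,0,0,0,0.2],
    [0,0,0,0,0,0,1],
    [0,0,0,0,0,0,1],
    [0,0,0,0,0,0,1],
    [0,0,0,0,0,0,1],
  ],
)

```text
clock: 46.8
eef_pos: [599.1, -348.8, 16.3]
eef_rot: [3.139, -0.701, 0.995]
wrist_force: [-0.5, -0.1, 2.2]
finger_gap: 45.9
finger_force: 39.6
```

```bash
python3 -c "
from h import *
tl()"
```

```text
TCP [ 599.1 -348.8   16.3] grasp lane [140.7  -2.   30.8] toolz lane [ 0.002  0.645 -0.764] tooly lane [ 1.    -0.001  0.002] tilt 40.2 j [-0.83  0.91  1.17  0.7   1.33 -0.52] gap 45.9 F [-0.5 -0.1  2.2] t 46.8
```

servo_tool(
  rows=[
    [0,0,0,0,0,15,1],
    [0,0,0,0,0,30,1],
    [0,0,0,0,0,40,1],
    [0,0,0,0,0,45,1],
    [-8.4,5.5,0,2.2,-1.4,0,1],
    [-8.4,5.5,0,2.2,-1.4,0,1],
    [-8.4,5.5,0,2.2,-1.4,0,1],
    [-8.4,5.5,0,2.2,-1.4,0,1],
    [-8.4,5.5,0,2.2,-1.4,0,1],
    [-8.4,5.5,0,2.2,-1.4,0,1],
    [-8.4,5.5,0,2.2,-1.4,0,1],
    [-8.4,5.5,0,2.2,-1.4,0,1],
    [-8.4,5.5,0,2.2,-1.4,0,1],
    [0,0,0,0,0,0,1],
    [0,0,0,0,0,0,1],
  ],
)

```text
clock: 48.68
eef_pos: [618.7, -361.7, 146.7]
eef_rot: [-3.141, 0.872, 0.992]
wrist_force: [0.3, 0.0, -1.8]
finger_gap: 46.3
finger_force: 39.6
```

```bash
python3 -c "
from h import *
tl(163,4,74)
a=manip.camera('wrist')[:,:,::-1];b=manip.camera('side')[:,:,::-1]
cv2.imwrite('pics/c15.png',np.hstack([cv2.resize(a,(400,300)),cv2.resize(b[150:420,160:520],(400,300))]))"
```

```text
TCP [ 618.7 -361.7  146.7] grasp lane [164.2  24.7 158.9] toolz lane [-0.002 -0.766 -0.643] tooly lane [ 1.    -0.002 -0.   ] tilt -50.0 j [-0.3   0.91  0.93 -0.83  1.6   0.39] gap 46.3 F [ 0.3  0.  -1.8] t 48.675
shift [-12.3 -16.7 -84.9]
```

View pics/c15.png

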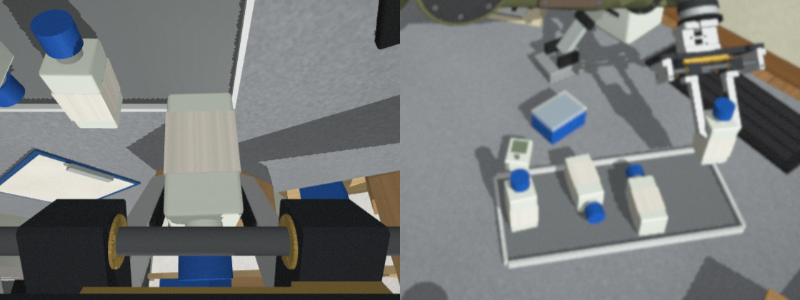

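The bottle is upright in the gripper (right inset, 718,135). Lowering into the lane.

servo_tool(
  rows=[
    [0,0,0,-6.2,-8.4,0,1],
    [0,0,0,-6.1,-8.3,0,1],
    [0,0,0,0,0,-25,1],
    [0,0,0,0,0,-25,1],
    [0,0,0,0,0,-20,1],
    [0,0,0,0,0,-8,1],
    [0,0,0,0,0,0,1],
    [0,0,0,0,0,0,1],
  ],
)

```text
clock: 49.78
eef_pos: [606.9, -378.1, 68.7]
eef_rot: [-3.141, 0.876, 0.993]
wrist_force: [1.1, -0.1, -2.3]
finger_gap: 46.6
finger_force: 39.6
```

servo_tool(
  rows=[
    [0,0,0,0,0,-2,1],
    [0,0,0,0,0,-2,1],
    [0,0,0,0,0,0,1],
  ],
)

```text
clock: 50.15
eef_pos: [606.5, -378.0, 63.7]
eef_rot: [-3.139, 0.876, 0.995]
wrist_force: [-0.4, -0.7, -2.3]
finger_gap: 46.3
finger_force: 39.6
```

servo_tool(
  rows=[
    [0,0,0,0,0,-2,1],
    [0,0,0,0,0,0,1],
  ],
)

```text
clock: 50.4
eef_pos: [606.5, -378.3, 63.4]
eef_rot: [-3.141, 0.878, 0.992]
wrist_force: [-3.4, 2.0, 8.3]
finger_gap: 46.3
finger_force: 39.7
```

servo_tool(
  rows=[
    [0,0,0,0,0,-1,1],
    [0,0,0,0,0,0,1],
  ],
)

```text
clock: 50.65
eef_pos: [606.6, -378.3, 62.8]
eef_rot: [3.141, 0.878, 0.992]
wrist_force: [-3.6, 2.4, 9.1]
finger_gap: 45.9
finger_force: 39.9
```

```bash
python3 -c "
from h import *
tl(163,4,74)"
```

```text
TCP [ 606.6 -378.3   62.8] grasp lane [163.2   4.2  75. ] toolz lane [-0.001 -0.769 -0.639] tooly lane [ 1.    -0.002  0.   ] tilt -50.3 j [-0.32  0.99  0.99 -0.84  1.49  0.48] gap 45.9 F [-3.6  2.4  9.1] t 50.65
shift [-0.3 -0.1 -1. ]
```

Contact felt (9 N). Release, retreat along the tool axis, and go over to bottle B.

servo_tool(
  rows=[
    [0,0,0,0,0,0,0.3],
    [0,0,0,0,0,0,0.3],
    [0,0,0,0,0,0,0.3],
    [0,0,0,8,13,13,0.3],
    [0,0,0,16,25,25,0.3],
    [0,0,0,18,26,26,0.3],
    [0,0,0,0,0,40,0.3],
    [0,0,0,0,0,40,0.3],
    [0,0,0,0,0,0,0.3],
  ],
)

```text
clock: 51.78
eef_pos: [649.7, -313.1, 209.7]
eef_rot: [3.134, 0.874, 0.987]
wrist_force: [-0.1, -0.4, -0.4]
finger_gap: 66.0
finger_force: 0.0
```

servo_tool(
  rows=[
    [7.9,-5.2,0,-18.1,7.3,0,0.2],
    [7.9,-5.2,0,-18.1,7.3,0,0.2],
    [7.9,-5.2,0,-18.1,7.3,0,0.2],
    [7.9,-5.2,0,-18.1,7.3,0,0.2],
    [7.9,-5.2,0,-18.1,7.3,0,0.2],
    [7.9,-5.2,0,-18.1,7.3,0,0.2],
    [7.9,-5.2,0,-18.1,7.3,0,0.2],
    [7.9,-5.2,0,-18.1,7.3,0,0.2],
    [7.9,-5.2,0,-18.1,7.3,0,0.2],
    [0,0,0,-18.1,7.3,0,0.2],
    [0,0,0,-18.1,7.3,0,0.2],
    [0,0,0,0,0,-30,0.2],
    [0,0,0,0,0,-30,0.2],
    [0,0,0,0,0,0,0.2],
    [0,0,0,0,0,0,0.2],
  ],
)

```text
clock: 53.65
eef_pos: [449.8, -233.7, 145.8]
eef_rot: [3.136, -0.61, 0.994]
wrist_force: [-0.8, 0.2, -0.2]
finger_gap: 75.5
finger_force: 0.0
```

```bash
python3 -c "
from h import *
tl(-47.5,14,30)
a=manip.camera('wrist')[:,:,::-1];b=manip.camera('side')[:,:,::-1]
cv2.imwrite('pics/c16.png',np.hstack([cv2.resize(a,(400,300)),cv2.resize(b[150:420,160:520],(400,300))]))"
```

```text
TCP [ 449.8 -233.7  145.8] grasp lane [-47.3  14.3 161.4] toolz lane [ 0.005  0.572 -0.82 ] tooly lane [ 1.    -0.002  0.004] tilt 34.9 j [-0.85  0.34  1.74  0.61  1.3  -0.52] gap 75.5 F [-0.8  0.2 -0.2] t 53.65
shift [  -0.3   -0.2 -131.4]
```

View pics/c16.png

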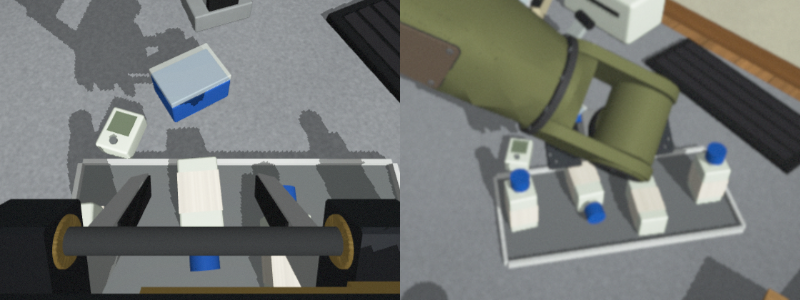

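Bottle D stands (right inset, 710,175), and B is between the fingers. Descend and grip B.

servo_tool(
  rows=[
    [0,0,0,-0.3,-0.2,-30,0.2],
    [0,0,0,0,0,-40,0.2],
    [0,0,0,0,0,-30,0.2],
    [0,0,0,0,0,-20,0.2],
    [0,0,0,0,0,-11.4,0.2],
    [0,0,0,0,0,0,0.2],
    [0,0,0,0,0,0,1],
    [0,0,0,0,0,0,1],
    [0,0,0,0,0,0,1],
    [0,0,0,0,0,0,1],
  ],
)

```text
clock: 55.0
eef_pos: [449.2, -234.0, 13.8]
eef_rot: [3.136, -0.61, 0.994]
wrist_force: [-1.3, -0.3, 5.2]
finger_gap: 47.0
finger_force: 39.2
```

servo_tool(
  rows=[
    [0,0,0,0,0,15,1],
    [0,0,0,0,0,30,1],
    [0,0,0,0,0,40,1],
    [0,0,0,0,0,45,1],
    [-8.4,5.5,0,-2.4,1.6,0,1],
    [-8.4,5.5,0,-2.4,1.6,0,1],
    [-8.4,5.5,0,-2.4,1.6,0,1],
    [-8.4,5.5,0,-2.4,1.6,0,1],
    [-8.4,5.5,0,-2.4,1.6,0,1],
    [-8.4,5.5,0,-2.4,1.6,0,1],
    [-8.4,5.5,0,-2.4,1.6,0,1],
    [-8.4,5.5,0,-2.4,1.6,0,1],
    [-8.4,5.5,0,-2.4,1.6,0,1],
    [0,0,0,0,0,0,1],
    [0,0,0,0,0,0,1],
  ],
)

```text
clock: 56.88
eef_pos: [427.7, -219.7, 143.9]
eef_rot: [3.139, 0.964, 0.992]
wrist_force: [0.7, -1.0, -0.8]
finger_gap: 46.1
finger_force: 39.5
```

```bash
python3 -c "
from h import *
tl(-75,4,80)"
```

```text
TCP [ 427.7 -219.7  143.9] grasp lane [-73.4  40.5 154.8] toolz lane [ 0.002 -0.821 -0.57 ] tooly lane [1.    0.001 0.002] tilt -55.2 j [-0.13  0.51  1.68 -0.83  1.53  0.75] gap 46.1 F [ 0.7 -1.  -0.8] t 56.875
shift [-21.3 -29.7 -74.8]
```

servo_tool(
  rows=[
    [0,0,0,-10.7,-14.9,0,1],
    [0,0,0,-10.6,-14.8,0,1],
    [0,0,0,0,0,0,1],
    [0,0,0,0,0,-25,1],
    [0,0,0,0,0,-25,1],
    [0,0,0,0,0,-20,1],
    [0,0,0,0,0,-5,1],
    [0,0,0,0,0,0,1],
    [0,0,0,0,0,0,1],
  ],
)

```text
clock: 58.0
eef_pos: [406.5, -249.3, 69.0]
eef_rot: [3.139, 0.967, 0.993]
wrist_force: [0.1, -0.4, -1.1]
finger_gap: 46.5
finger_force: 39.5
```

servo_tool(
  rows=[
    [0,0,0,0,0,-2,1],
    [0,0,0,0,0,-1,1],
    [0,0,0,0,0,0,1],
  ],
)

```text
clock: 58.38
eef_pos: [406.3, -249.3, 66.0]
eef_rot: [3.14, 0.968, 0.993]
wrist_force: [-1.1, 1.2, 5.3]
finger_gap: 46.5
finger_force: 39.6
```

servo_tool(
  rows=[
    [0,0,0,0,0,-2,1],
    [0,0,0,0,0,0,1],
  ],
)

```text
clock: 58.62
eef_pos: [405.6, -249.1, 64.4]
eef_rot: [-3.141, 0.97, 0.994]
wrist_force: [-6.1, 6.1, 12.6]
finger_gap: 46.0
finger_force: 40.0
```

```bash
python3 -c "
from h import *
tl(-75,4,74)"
```

```text
TCP [ 405.6 -249.1   64.4] grasp lane [-75.9   3.9  75.2] toolz lane [-0.    -0.825 -0.565] tooly lane [ 1.  0. -0.] tilt -55.6 j [-0.19  0.62  1.75 -0.89  1.38  0.85] gap 46.0 F [-6.1  6.1 12.6] t 58.625
shift [ 0.8 -0.4 -1.2]
```

B touched down. Release, retreat, and hover over bottle C with the opposite tilt.

servo_tool(
  rows=[
    [0,0,0,0,0,0.5,0.3],
    [0,0,0,0,0,0,0.3],
    [0,0,0,0,0,0,0.3],
    [0,0,0,8,13,10,0.3],
    [0,0,0,18,28,23,0.3],
    [0,0,0,19,28,23,0.3],
    [0,0,0,0,0,40,0.3],
    [0,0,0,0,0,40,0.3],
    [0,0,0,0,0,0,0.3],
  ],
)

```text
clock: 59.75
eef_pos: [452.4, -179.4, 202.8]
eef_rot: [3.133, 0.965, 0.988]
wrist_force: [-0.5, 0.1, -1.5]
finger_gap: 65.6
finger_force: 0.0
```

servo_tool(
  rows=[
    [6.5,-4.3,0,11.2,-26.9,0,0.2],
    [6.5,-4.3,0,11.2,-26.9,0,0.2],
    [0,0,0,11.2,-26.9,0,0.2],
    [0,0,0,11.2,-26.9,0,0.2],
    [0,0,0,11.2,-26.9,0,0.2],
    [0,0,0,0,0,0,0.2],
    [0,0,0,0,0,0,0.2],
  ],
)

```text
clock: 60.62
eef_pos: [507.1, -313.7, 199.3]
eef_rot: [3.14, 0.696, 0.994]
wrist_force: [-0.1, 0.7, -0.7]
finger_gap: 74.9
finger_force: 0.0
```

```bash
cat > cam.py <<'E'
from h import *
def lanelook():
    "bottles in lane from top camera: caps (z 120 standing / 27 lying) and bodies"
    c=T_cam("top"); im=manip.camera("top")[:,:,::-1].copy(); h=cv2.cvtColor(im,cv2.COLOR_BGR2HSV)
    m=cv2.inRange(h,(105,120,50),(130,255,255)); n,l,s,ce=cv2.connectedComponentsWithStats(m)
    for k in range(1,n):
        if s[k,4]<30 or s[k,4]>300: continue
        for z in (120,30):
            P=cast(c,ce[k],z)[0,:2]+[1.4,-.5]; q=E@(P-O)
            if abs(q[0])<230 and abs(q[1])<120: print("cap px",ce[k].round(1),s[k,4],"z",z,"lane",q.round(1))
if __name__=="__main__": tl(43.5,1,30); lanelook()
E
python3 cam.py
```

```text
TCP [ 507.1 -313.7  199.3] grasp lane [ 44.4   1.6 213.9] toolz lane [ 0.002 -0.641 -0.768] tooly lane [1.    0.001 0.001] tilt -39.9 j [-0.33  0.52  1.37 -0.68  1.47  0.39] gap 74.9 F [-0.1  0.7 -0.7] t 60.625
shift [  -1.1   -0.  -183.9]
```

```bash
cat > chk.py <<'E'
from h import *
def chk():
    for n in ("top","side"):
        c=T_cam(n); im=manip.camera(n)[:,:,::-1].copy(); h=cv2.cvtColor(im,cv2.COLOR_BGR2HSV); m=cv2.inRange(h,(105,110,40),(130,255,255))
        nn,l,s,ce=cv2.connectedComponentsWithStats(m); print(n,[(ce[k].round().astype(int).tolist(),int(s[k,4])) for k in range(1,nn) if s[k,4]>25])
        for nm,q in (("A",(-168,0)),("B",(-76,0)),("C",(44,0)),("D",(163,0))):
            w=np.array(q)@E+O; print(nm,"stand cap",proj(c,[*w,110]).round()[0],end=" ")
        print()
chk()
E
python3 chk.py
```

```text
top [([426, 178], 29), ([537, 240], 772), ([488, 301], 57), ([448, 375], 308)]
A stand cap [353. 283.] B stand cap [372. 254.] C stand cap [397. 215.] D stand cap [422. 177.] 
side [([303, 265], 538), ([444, 288], 293), ([318, 304], 294), ([371, 303], 148), ([267, 312], 287)]
A stand cap [268. 313.] B stand cap [318. 306.] C stand cap [382. 297.] D stand cap [444. 289.]
```

Caps of A, B and D appear where standing bottles should show them, and C is untouched. Descend on C.

servo_tool(
  rows=[
    [0,0,0,-1.1,0,-40,0.2],
    [0,0,0,0,0,-40,0.2],
    [0,0,0,0,0,-40,0.2],
    [0,0,0,0,0,-30,0.2],
    [0,0,0,0,0,-20,0.2],
    [0,0,0,0,0,-13,0.2],
    [0,0,0,0,0,0,0.2],
    [0,0,0,0,0,0,1],
    [0,0,0,0,0,0,1],
    [0,0,0,0,0,0,1],
    [0,0,0,0,0,0,1],
  ],
)

```text
clock: 62.15
eef_pos: [506.2, -314.8, 17.3]
eef_rot: [3.138, 0.696, 0.992]
wrist_force: [-0.8, 0.9, 2.5]
finger_gap: 46.1
finger_force: 39.9
```

servo_tool(
  rows=[
    [0,0,0,0,0,15,1],
    [0,0,0,0,0,30,1],
    [0,0,0,0,0,40,1],
    [0,0,0,0,0,45,1],
    [8.4,-5.5,0,0,0,0,1],
    [8.4,-5.5,0,0,0,0,1],
    [8.4,-5.5,0,0,0,0,1],
    [8.4,-5.5,0,0,0,0,1],
    [8.4,-5.5,0,0,0,0,1],
    [8.4,-5.5,0,0,0,0,1],
    [8.4,-5.5,0,0,0,0,1],
    [8.4,-5.5,0,0,0,0,1],
    [8.4,-5.5,0,0,0,0,1],
    [0,0,0,0,0,0,1],
    [0,0,0,0,0,0,1],
  ],
)

```text
clock: 64.03
eef_pos: [506.3, -314.7, 147.6]
eef_rot: [3.134, -0.878, 0.995]
wrist_force: [0.4, -0.2, -2.0]
finger_gap: 46.0
finger_force: 39.9
```

```bash
python3 -c "
from h import *
tl(43.5,-4,80)"; python3 chk.py
```

```text
TCP [ 506.3 -314.7  147.6] grasp lane [ 44.2 -26.4 159.7] toolz lane [ 0.006  0.769 -0.639] tooly lane [ 1.    -0.004  0.005] tilt 50.3 j [-0.95  0.62  1.43  0.8   1.52 -0.6 ] gap 46.0 F [ 0.4 -0.2 -2. ] t 64.025
shift [ 11.6  19.2 -79.7]
top [([423, 177], 117), ([417, 218], 147), ([542, 237], 514), ([372, 254], 98), ([353, 284], 110), ([425, 311], 72), ([505, 400], 67)]
A stand cap [353. 283.] B stand cap [372. 254.] C stand cap [397. 215.] D stand cap [422. 177.] 
side [([267, 312], 286)]
A stand cap [268. 313.] B stand cap [318. 306.] C stand cap [382. 297.] D stand cap [444. 289.]
```

A, B and D stand exactly where expected. Lower bottle C.

servo_tool(
  rows=[
    [0,0,0,5.8,9.6,0,1],
    [0,0,0,5.8,9.6,0,1],
    [0,0,0,0,0,0,1],
    [0,0,0,0,0,-25,1],
    [0,0,0,0,0,-25,1],
    [0,0,0,0,0,-20,1],
    [0,0,0,0,0,-9,1],
    [0,0,0,0,0,0,1],
    [0,0,0,0,0,0,1],
  ],
)

```text
clock: 65.25
eef_pos: [517.9, -295.8, 68.5]
eef_rot: [3.135, -0.881, 0.994]
wrist_force: [0.1, 0.6, -2.2]
finger_gap: 45.5
finger_force: 39.9
```

servo_tool(
  rows=[
    [0,0,0,0,0,-2,1],
    [0,0,0,0,0,-1,1],
    [0,0,0,0,0,0,1],
  ],
)

```text
clock: 65.62
eef_pos: [517.7, -295.5, 64.9]
eef_rot: [3.136, -0.881, 0.993]
wrist_force: [0.3, -0.5, -2.2]
finger_gap: 46.0
finger_force: 39.9
```

servo_tool(
  rows=[
    [0,0,0,0,0,-1.5,1],
    [0,0,0,0,0,0,1],
  ],
)

```text
clock: 65.88
eef_pos: [517.6, -295.4, 63.2]
eef_rot: [3.137, -0.882, 0.992]
wrist_force: [-0.7, -0.6, -2.6]
finger_gap: 46.0
finger_force: 39.9
```

```bash
python3 -c "
from h import *
tl(43.5,-4,74)"
```

```text
TCP [ 517.6 -295.4   63.2] grasp lane [43.2 -4.2 75.3] toolz lane [ 0.006  0.772 -0.636] tooly lane [ 1.    -0.005  0.003] tilt 50.5 j [-0.92  0.73  1.48  0.83  1.39 -0.7 ] gap 46.0 F [-0.7 -0.6 -2.6] t 65.875
shift [ 0.3 -0.  -1.3]
```

servo_tool(
  rows=[
    [0,0,0,0,0,-1.5,1],
    [0,0,0,0,0,0,1],
  ],
)

```text
clock: 66.12
eef_pos: [517.6, -295.4, 61.7]
eef_rot: [3.137, -0.882, 0.992]
wrist_force: [0.0, 0.1, -1.9]
finger_gap: 46.2
finger_force: 39.9
```

servo_tool(
  rows=[
    [0,0,0,0,0,-1.5,1],
    [0,0,0,0,0,0,1],
  ],
)

```text
clock: 66.38
eef_pos: [517.6, -295.5, 60.2]
eef_rot: [3.137, -0.882, 0.992]
wrist_force: [0.3, 0.2, -1.5]
finger_gap: 45.4
finger_force: 39.9
```

servo_tool(
  rows=[
    [0,0,0,0,0,-1.2,1],
    [0,0,0,0,0,0,1],
  ],
)

```text
clock: 66.62
eef_pos: [517.7, -295.5, 59.5]
eef_rot: [3.136, -0.882, 0.993]
wrist_force: [-0.4, 0.8, 2.7]
finger_gap: 45.9
finger_force: 39.9
```

servo_tool(
  rows=[
    [0,0,0,0,0,-1.2,1],
    [0,0,0,0,0,0,1],
  ],
)

```text
clock: 66.88
eef_pos: [517.8, -295.5, 59.4]
eef_rot: [3.135, -0.883, 0.994]
wrist_force: [-5.0, 2.7, 13.0]
finger_gap: 46.0
finger_force: 40.0
```

servo_tool(
  rows=[
    [0,0,0,0,0,0.5,0.3],
    [0,0,0,0,0,0,0.3],
    [0,0,0,0,0,0,0.3],
    [0,0,0,-8,-13,13,0.3],
    [0,0,0,-16,-25,25,0.3],
    [0,0,0,-18,-26,26,0.3],
    [0,0,0,0,0,45,0.3],
    [0,0,0,0,0,45,0.3],
    [0,0,0,0,0,45,0.3],
    [-8.4,5.5,0,0,0,0,1],
    [-8.4,5.5,0,0,0,0,1],
    [-8.4,5.5,0,0,0,0,1],
    [-8.4,5.5,0,0,0,0,1],
    [-8.5,5.5,0,0,0,0,1],
    [0,0,0,-40,0,0,1],
    [0,0,0,-40,0,0,1],
    [0,0,0,-40,0,0,1],
    [0,0,0,0,0,0,1],
  ],
)

```text
clock: 69.12
eef_pos: [353.6, -360.3, 259.0]
eef_rot: [3.135, -0.003, 0.989]
wrist_force: [-0.2, -0.1, 0.3]
finger_gap: 0.8
finger_force: 0.0
```

```bash
python3 chk.py; python3 - <<'E'
from h import *
tl(); where("t20")
c=T_cam("top"); im=cv2.imread("pics/t20.png"); g=im.max(2)
m=np.zeros_like(g); m[140:200,235:300]=(g[140:200,235:300]<50); n,l,s,ce=cv2.connectedComponentsWithStats(m)
for k in range(1,n):
    if s[k,4]>15:
        kk=cv2.findContours((l==k).astype(np.uint8),cv2.RETR_EXTERNAL,cv2.CHAIN_APPROX_NONE)[0][0]
        r=cv2.minAreaRect(np.float32(cast(c,kk[:,0],118)[:,:2])); print("dark",s[k],ce[k].round(1),"z118",np.round(r[0],1),np.round(r[1],1),round(r[2],1),"z55",cast(c,ce[k],55)[0,:2].round(1))
for k in range(3):
    for nm,a in (("tail",-40),):
        print("slot",k,"home tail px",proj(c,[*(S[k]+a*F-[1.4,-.5]),61]).round(1))
E
```

```text
top [([423, 177], 119), ([398, 215], 115), ([537, 240], 769), ([372, 254], 106), ([353, 284], 111), ([424, 318], 100), ([504, 404], 51)]
A stand cap [353. 283.] B stand cap [372. 254.] C stand cap [397. 215.] D stand cap [422. 177.] 
side [([288, 266], 198), ([444, 288], 293), ([382, 295], 301), ([318, 304], 289), ([267, 312], 286)]
A stand cap [268. 313.] B stand cap [318. 306.] C stand cap [382. 297.] D stand cap [444. 289.] 
TCP [ 355.5 -360.1  258.4] grasp lane [ -57.4 -132.2  277.4] toolz lane [ 0.006  0.003 -1.   ] tooly lane [ 1.    -0.003  0.006] tilt 0.2 j [-0.87  0.16  1.57  0.    1.41 -0.29] gap 0.2 F [-0.8  0.1  0.8] t 69.225
t20 pad [603.4 400.7] [74.6 53.5] 36.2
t20 pad [650.9 322. ] [73.5 61.1] 32.3
t20 pad [700.8 241.2] [74.6 60.7] 31.3
t20 pad [689.9 439.7] [101.3 149.1] 31.8
dark [262 140  13   3  27] [269.4 140.7] z118 [704.4  31.1] [31.4  5.3] 89.9 z55 [719.9  30.4]
dark [252 154   5  16  38] [254.2 161.4] z118 [650.4  66.9] [ 6.2 40.6] 77.8 z55 [662.2  72.4]
dark [271 159   5  15  22] [273.  165.5] z118 [638.7  17.9] [ 4.1 38. ] 78.9 z55 [650.6  20.2]
slot 0 home tail px [[203.7 162.6]]
slot 1 home tail px [[175.8 179.8]]
slot 2 home tail px [[147.9 196.9]]
```

All four bottles stand. Before flipping the toggle, I check that each paddle's tail sits 40 mm out of its slot.

```bash
python3 - <<'E'
from h import *
c=T_cam("top"); im=cv2.imread("pics/t20.png"); g=im.min(2).astype(np.float32)
for k in range(3):
    for lat in (-18,-12,12,18):
        a=np.arange(-70,-5,.5); P=np.c_[S[k]+a[:,None]*F+lat*L-[1.4,-.5],np.full(len(a),61)]
        q=proj(c,P).astype(np.float32); v=cv2.remap(g,q[:,:1],q[:,1:],cv2.INTER_LINEAR)[:,0]
        d=np.diff(cv2.GaussianBlur(v[:,None],(1,5),0)[:,0]); j=d[:80].argmax(); print(k,lat,"tail at",a[j].round(1),"step",v[max(0,j-8)].round(),v[min(len(v)-1,j+8)].round())
E
```

```text
0 -18 tail at -40.0 step 129.0 180.0
0 -12 tail at -39.0 step 131.0 183.0
0 12 tail at -39.5 step 128.0 188.0
0 18 tail at -39.0 step 133.0 188.0
1 -18 tail at -41.0 step 125.0 171.0
1 -12 tail at -40.0 step 128.0 179.0
1 12 tail at -40.0 step 130.0 184.0
1 18 tail at -39.0 step 132.0 186.0
2 -18 tail at -40.5 step 91.0 172.0
2 -12 tail at -40.5 step 92.0 174.0
2 12 tail at -41.0 step 89.0 174.0
2 18 tail at -41.0 step 91.0 168.0
```

All three tails are at −40 ± 1 mm, so the paddles are fully home. Now the toggle: straddle the cross-bar with open fingers along its swing and pull it back to RUN.

servo_tool(
  rows=[
    [0,0,1.6,28.5,30,0,0],
    [0,0,1.6,28.5,30,0,0],
    [0,0,1.6,28.5,30,0,0],
    [0,0,1.6,28.5,30,0,0],
    [0,0,1.6,28.5,30,0,0],
    [0,0,1.6,28.5,30,0,0],
    [0,0,1.6,28.5,30,0,0],
    [0,0,1.6,28.5,30,0,0],
    [0,0,1.6,28.5,30,-5,0],
    [0,0,1.6,28.5,30,-5,0],
    [0,0,1.6,28.5,30,-10,0],
    [0,0,1.6,28.5,30,-10,0],
    [0,0,1.6,28.5,30,-20,0],
    [0,0,0,0,0,0,0],
    [0,0,0,0,0,0,0],
  ],
)

```text
clock: 71.15
eef_pos: [726.2, 30.6, 207.3]
eef_rot: [3.137, -0.004, 1.355]
wrist_force: [0.1, -0.6, -0.3]
finger_gap: 94.0
finger_force: 0.0
```

```bash
cat >> h.py <<'E'
def tog():
    H=np.array([657.8,45.8]); u=np.array([.976,-.217]); s=manip.read_state(); d=s['eef_pos'][:2]-H
    print("u",(d@u).round(1),"v",(d@[.217,.976]).round(1),"z",s['eef_pos'][2].round(1),"yaw",np.degrees(s['eef_rot']).round(1),"gap",round(s['finger_gap'],1),"j",s['joints'].round(2),"F",s['wrist_force'].round(1),s['clock'])
E
python3 -c "
from h import *
tog()"
```

```text
u 70.1 v 0.0 z 207.3 yaw [179.7  -0.2  77.6] gap 94.0 j [-0.01  0.72  0.9   0.    1.52  0.21] F [ 0.1 -0.6 -0.3] 71.15
```

servo_tool(
  rows=[
    [0,0,0,0,0,-30,0],
    [0,0,0,0,0,-30,0],
    [0,0,0,0,0,-30,0],
    [0,0,0,0,0,-20,0],
    [0,0,0,0,0,0,0],
  ],
)

```text
clock: 71.78
eef_pos: [725.7, 30.0, 96.8]
eef_rot: [3.138, -0.003, 1.355]
wrist_force: [0.1, 0.9, 0.5]
finger_gap: 94.0
finger_force: 0.0
```

servo_tool(
  rows=[
    [0,0,0,-10,2.2,0,0],
    [0,0,0,-10,2.2,0,0],
    [0,0,0,-8,1.8,0,0],
    [0,0,0,-8,1.8,0,0],
    [0,0,0,-8,1.8,0,0],
    [0,0,0,-8,1.8,0,0],
    [0,0,0,-8,1.8,0,0],
    [0,0,0,-8,1.8,0,0],
    [0,0,0,-8,1.8,0,0],
    [0,0,0,-8,1.8,0,0],
    [0,0,0,-8,1.8,0,0],
    [0,0,0,-8,1.8,0,0],
    [0,0,0,-8,1.8,0,0],
    [0,0,0,-8,1.8,0,0],
    [0,0,0,-8,1.8,0,0],
    [0,0,0,0,0,0,0],
    [0,0,0,0,0,0,0],
    [0,0,0,0,0,0,0],
  ],
)

```text
clock: 74.03
eef_pos: [602.3, 58.2, 97.4]
eef_rot: [3.136, -0.004, 1.355]
wrist_force: [-0.0, -0.4, -0.5]
finger_gap: 94.1
finger_force: 0.0
```

```bash
python3 -c "
from h import *
tog()"
```

```text
u -56.8 v 0.1 z 97.4 yaw [179.7  -0.2  77.6] gap 94.1 j [0.03 0.52 1.47 0.   1.14 0.25] F [-0.  -0.4 -0.5] 74.025
```

servo_tool(
  rows=[
    [0,0,0,0,0,20,0],
    [0,0,0,0,0,40,0],
    [0,0,0,0,0,40,0],
    [0,0,0,0,0,20,0],
    [0,0,0,-40,-20,10,0],
    [0,0,0,-40,-20,10,0],
    [0,0,0,-40,-20,0,0],
    [0,0,0,-40,-20,0,0],
    [0,0,0,-40,-20,0,0],
    [0,0,0,0,0,0,0],
    [0,0,0,0,0,0,0],
  ],
)

```text
clock: 75.4
eef_pos: [402.7, -41.7, 237.7]
eef_rot: [3.136, -0.004, 1.355]
wrist_force: [0.5, -0.0, -0.1]
finger_gap: 94.0
finger_force: 0.0
```

```bash
python3 chk.py; python3 - <<'E'
from h import *
tog()
c=T_cam("top"); a=manip.camera("top")[:,:,::-1]; b=manip.camera("side")[:,:,::-1]
for nm,im,c in (("top",a,T_cam("top")),("side",b,T_cam("side"))):
    g=im.max(2)
    for st,w in (("RUN",-57),("LOAD",57)):
        P=[657.8+.976*w,45.8-.217*w,112]; q=proj(c,P)[0].round().astype(int); print(nm,st,q,"brightness",g[q[1]-2:q[1]+3,q[0]-3:q[0]+4].mean().round())
r=cv2.imread("pics/t20.png")[100:205,95:220].astype(int); print("reader diff",np.abs(a[100:205,95:220].astype(int)-r).mean().round(2))
for nm,(x,y,z) in (("box",(533,-80,50)),("timer",(417,-89,28))):
    q=proj(T_cam("top"),[x,y,z])[0].round().astype(int); s0=cv2.imread("pics/top0.png"); print(nm,np.abs(s0[q[1]-18:q[1]+18,q[0]-14:q[0]+14].astype(int)-a[q[1]-18:q[1]+18,q[0]-14:q[0]+14]).mean().round(1))
E
```

```text
top [([423, 177], 118), ([398, 215], 115), ([537, 240], 772), ([372, 254], 106), ([353, 284], 111), ([487, 301], 57), ([448, 375], 317)]
A stand cap [353. 283.] B stand cap [372. 254.] C stand cap [397. 215.] D stand cap [422. 177.] 
side [([302, 265], 540), ([444, 288], 293), ([382, 296], 293), ([318, 304], 293), ([267, 312], 285)]
A stand cap [268. 313.] B stand cap [318. 306.] C stand cap [382. 297.] D stand cap [444. 289.] 
u -230.0 v -140.5 z 237.4 yaw [179.7  -0.2  77.7] gap 93.8 j [-0.2  -0.06  1.85  0.    1.35  0.02] F [-0.2 -0.5  0.1] 75.5
top RUN [258 180] brightness 42.0
top LOAD [267 138] brightness 130.0
side RUN [285 183] brightness 37.0
side LOAD [326 168] brightness 129.0
reader diff 5.91
box 14.4
timer 40.5
```

```bash
python3 - <<'E'
from h import *
b=manip.camera("side")[:,:,::-1].copy(); a=manip.camera("top")[:,:,::-1].copy(); s0=cv2.imread("pics/side0.png")
print("box+timer side best shift:")
for nm,(x0,y0,x1,y1) in (("box",(270,228,335,282)),("timer",(250,268,285,306))):
    r=cv2.matchTemplate(b[y0-12:y1+12,x0-12:x1+12],s0[y0:y1,x0:x1],cv2.TM_CCOEFF_NORMED); _,v,_,p=cv2.minMaxLoc(r); print(nm,round(v,3),p[0]-12,p[1]-12)
c=T_cam("top"); g=a.min(2).astype(np.float32)
for k in range(3):
    o=[]
    for lat in (-18,-12,12,18):
        t=np.arange(-70,-5,.5); P=np.c_[S[k]+t[:,None]*F+lat*L-[1.4,-.5],np.full(len(t),61)]
        q=proj(c,P).astype(np.float32); v=cv2.remap(g,q[:,:1],q[:,1:],cv2.INTER_LINEAR)[:,0]
        o.append(t[np.diff(cv2.GaussianBlur(v[:,None],(1,5),0)[:,0])[:80].argmax()])
    print(k,o)
E
```

```text
box+timer side best shift:
box 0.962 0 0
timer 0.662 -1 0
0 [np.float64(-40.0), np.float64(-39.5), np.float64(-39.5), np.float64(-41.0)]
1 [np.float64(-39.5), np.float64(-40.0), np.float64(-40.0), np.float64(-39.0)]
2 [np.float64(-39.5), np.float64(-40.0), np.float64(-53.0), np.float64(-30.5)]
```

```bash
python3 -c "
from cell import manip
print(manip.sign_off())"
```

```text
the job is handed in; nothing more can be done
None
```

I handed the job in at about 76 s. I set the toggle to LOAD, then slid all three paddles fully home, each in its own slot, and stood all four bottles upright in the lane. Only then did I return the toggle to RUN. The tip box has not moved; the timer was partly shadowed in the last picture but looked within a pixel of where it started.

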